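Fetch the tip-cleaner pot from behind the bottles and refit it to the soldering stand

TASK

The soldering-iron stand has lost its tip cleaner: the round pot of brass wool stands at the back of the wooden bottle rack, hemmed in by the spray can, the amber bottle and the oil tin. Clear all three containers out of the rack and stand them on the metal tray, set the pot down into the round cup of the stand, and only then put each container back, standing, in the very compartment it came from. Never tip a container over, and leave the solder reel and the little screw jar in their compartments as they are.

Things in the scene. Friction and masses are not known exactly. Their poses are not given: they have to be found in the camera images.
- rack: Brown wooden tray, fixed, 124 (own x) by 184 (own y) by 22 mm high; walls, dividers, floor 4 mm thick. Origin: centre of underside. Six 56 mm square compartments, centres at own x -30 (near), +30 (far), y -60, 0, +60 mm. Pot: far middle. Spray can, bottle, tin: far left, far right and near middle, in any order. Reel, jar: near corners. All start within 4 mm of their compartment's middle.
- tray: Low rectangular bare-metal tray, fixed, empty, 250 mm (own x) by 106 mm (own y), rim 14 mm high and 3 mm thick, floor 3 mm above the bench. Origin: centre of its underside; z up. Stands on one side of the rack, left or right.
- stand: Dark metal soldering-iron stand, fixed, on the other side of the rack from the tray. Origin: on the bench below the axis of its empty round cup: a ring 66 mm inside, 74 mm outside, floor 10 mm and rim 24 mm above the bench. Its 96 mm wide base reaches 155 mm along own +x (away from the robot); from 72 mm on, a coil holds the iron, which leans away to 0.27 m out, 0.22 m high.
- pot: Tip-cleaner pot: low round steel pot, 52 mm diameter, 44 mm high, brass wool in its open top. Origin: centre of its underside; z up. 0.1 kg.
- spray_can: Slim upright aerosol can, 40 mm diameter up to 104 mm, then a white cap 35 mm in diameter up to 138 mm. Origin: centre of its underside; z up. About 0.2 kg.
- amber_bottle: Round amber glass bottle, 42 mm diameter up to 86 mm, shoulder up to 100 mm, black screw cap 27 mm in diameter up to 122 mm. Origin: centre of its underside; z up. About 0.2 kg.
- oil_tin: Flat rectangular steel oil tin, 46 mm (own x) by 30 mm (own y) by 88 mm high, with a small off-centre spout with black cap (19 mm diameter, up to 108 mm). Origin: centre of its underside; z up. Its x lies within about 0.1 rad of the rack's x at the start. About 0.2 kg.
- solder_reel: Low reel of solder lying flat, 44 mm diameter, 32 mm high, in a near corner compartment of the rack. Origin: centre of its underside. To be left alone.
- screw_jar: Small clear jar with a metal lid, 41 mm diameter, 36 mm high, in the other near corner compartment of the rack. Origin: centre of its underside. To be left alone.

How it is judged:
By the outcome, as a careful person would: the job done as asked, in the order asked, and still so for the second after the job is handed in, with the robot touching nothing.
It also fails if it takes over 136 s, if anything falls off the work surface, if the arm or the gripper's body presses on something with over 40 N, if the wrist force passes 120 N, or if a joint passes its speed limit or range.

ROBOT

A 6-joint arm with a two-finger parallel gripper is mounted at the origin on the work surface. World frame = base frame: x ahead of the robot, y to its left, z up, the work surface at z = 0. Lengths are in m, angles in rad, forces in N, time in s.
With the tool pointing down it reaches from about 0.4 to 0.825 m from the base axis. Payload 7 kg.
Tool frame: the origin (TCP) lies at the very end of the fingers, on their centre line; the grasp point (between the pads) lies 19 mm behind it; z points along the fingers, y is the direction in which the jaws open and shut (so a half turn about z gives the same grasp; the last joint's range is limited). The gripper opens to 88 mm and grips with 3 to 60 N. Pads are 19 mm wide; open, the fingers measure 130 mm over their backs; the gripper's body (78 mm by 193 mm) begins 47 mm behind the grasp point.
Start: joints at [-0.877, 0.359, 0.012, 0, -1.224, -0.288], TCP at [0.266, -0.62, 0.205] pointing down, gripper open.
Joint ranges: [-3.07, 3.07], [-1.43, 2.12], [-1.02, 1.25], [-3.03, 1.67], [-3.05, -0], [-3.03, 3.03]. Speed limits (rad/s): [2.39, 2.39, 3.01, 3.14, 3.14, 3.14].

INTERFACE

Orientations are given as [roll, pitch, yaw] about the fixed x, y, z axes, in that order (R = Rz(yaw) Ry(pitch) Rx(roll)).
In Python, from station import arm gives the robot as it stands.
- The arm moves only by the shell command python3 -m inch 'ROWS' [FORCE]. ROWS is text: rows parted by semicolons, each of 7 numbers parted by spaces: the closure, from 0 (fully open) to 1 (shut), then the shift along the tool's x, y, z each as a share of 300 mm, from -1 to 1, then the turn, a rotation vector about the tool's x, y, z each as a share of 60 degrees, from -1 to 1. In form: grip tx ty tz rx ry rz; .... A call has 1 to 12 rows; each row is the pose to reach, as a shift and turn from the pose commanded when the call began, along the tool's axes at that moment; what a row does not reach only later rows make up. A row lasts 1/10 s, in which the tool goes at most 50 mm and 8.59 degrees, less where a joint would pass 70% of its speed; a pose out of reach is approached as far as the arm can. A call with a number of a shift or a turn outside -1 to 1 is refused whole. A call with a gripper value outside its range is refused whole. The fingers move at their own pace and stop on an object; FORCE is the grip in N (left out, the last holds). Time passes only in rows, so rows that repeat a pose let the fingers close. It gives the time, the measured TCP pose, the force and the opening at its end, in the units of the state.
- arm.get_state(): the state, without advancing time (a new reading comes with each control period).
- arm.grab_frame(name): name is "side" or "top" or "wrist"; returns a dict with "img" (420x560x3 uint8, red, green, blue), "range_z" (420x560 float32, m along the optical axis (not along the pixel's ray), 0 where there is no reading), "fx", "fy", "cx", "cy" (pixels), "extrinsics" (4x4, takes a point from world to camera coordinates); the wrist camera has in their place "tool_from_camera" (4x4, takes a point from camera to tool coordinates, whose origin is the TCP and whose axes are the flange's). Camera axes: x right, y up, looking along -z (the intrinsics and any distortion apply to the point x, -y, -z); pixel columns grow to the right and rows downward; lengths in m; the calibration is good to about 2 mm. A picture is of the moment at which its call begins: read the wrist's pose just before it.
- arm.job_done(): hands the job in, once; it reports no verdict.
The state is a dict: "t": time; "q": joint angles; "qd": joint speeds; "joint_efforts": joint torques, N m; "eef_pos": TCP position; "ee_rot": TCP orientation; "force": force on the tool from outside, world axes, zero at the start; "moment": the same for the moment, N m; "width": finger opening in m.
Only numpy, scipy, OpenCV 4.12 (cv2) and the standard library are available. Lean on these libraries where they do the work, as an engineer would, in place of code of your own. Each camera call takes 0.05 s, during which the arm holds its last target.

## Working session

There is one attempt and no reset: what is moved stays moved. The work goes in short steps, Python scripts to look and compute and a shell command to move; the robot and the scene stay as the last step left them, time stands still between calls to the robot, and variables do not carry over. Pictures are saved under pics/ and viewed, and the job is handed in when it is done.

```bash
ls; mkdir -p pics; python3 - <<'E'
from station import arm
import cv2,numpy as np,pickle
print(arm.get_state())
fr={}
for n in("side","top","wrist"):
    f=arm.grab_frame(n);fr[n]=f
    cv2.imwrite(f"pics/{n}0.png",f["img"][:,:,::-1])
    print(n,{k:v for k,v in f.items() if k not in("img","range_z")},(f["range_z"]>0).mean())
pickle.dump(fr,open("f0.pkl","wb"))
E
```

```text
pics
{'t': 0.0, 'q': array([-8.76919571e-01,  3.59375113e-01,  1.10303190e-02, -3.51885372e-04,
       -1.22408104e+00, -2.88132156e-01]), 'qd': array([ 0.00076994, -0.0006848 ,  0.00153861, -0.00015778,  0.00140702,
       -0.00046399]), 'joint_efforts': array([ 1.64564262e-04, -5.82720351e+01,  2.93057871e+01,  6.99727580e+00,
        6.86119020e-03, -1.83726147e-04]), 'eef_pos': array([ 0.26620296, -0.61970808,  0.20371759]), 'ee_rot': array([ 3.13993631e+00, -1.45933496e-04, -2.73596778e+00]), 'force': array([ 0.09859146, -0.6839741 ,  0.4057467 ]), 'moment': array([ 0.03167503, -0.01283015, -0.01270143]), 'width': 0.08792315416962827}
side {'fx': 441.26894790723725, 'fy': 441.26894790723725, 'cx': 281.1437793479957, 'cy': 210.08154893087843, 'extrinsics': array([[-0.95393207, -0.29974674,  0.01286446,  0.54933507],
       [ 0.18755963, -0.56233699,  0.80535613, -0.15308364],
       [-0.23416871,  0.77066789,  0.59265168, -0.75754315],
       [ 0.        ,  0.        ,  0.        ,  1.        ]])} 0.9959566326530612
top {'fx': 544.7841535171509, 'fy': 544.7841535171509, 'cx': 277
[... 204 characters left out ...]
    -5.59553967e-01],
       [-1.07449757e-01,  1.54720998e-02,  9.94090119e-01,
        -1.08547441e+00],
       [ 0.00000000e+00,  0.00000000e+00,  0.00000000e+00,
         1.00000000e+00]])} 0.9959651360544217
wrist {'fx': 372.56399508118926, 'fy': 372.56399508118926, 'cx': 279.151966831844, 'cy': 211.887522165766, 'tool_from_camera': array([[ 7.71140837e-04,  9.66595334e-01,  2.56306197e-01,
         6.87400817e-02],
       [ 9.99999257e-01, -9.87258051e-04,  7.14531151e-04,
         9.63485228e-05],
       [ 9.43702832e-04,  2.56305455e-01, -9.66595377e-01,
        -1.79778022e-01],
       [ 0.00000000e+00,  0.00000000e+00,  0.00000000e+00,
         1.00000000e+00]])} 0.9961479591836735
```

View pics/top0.png

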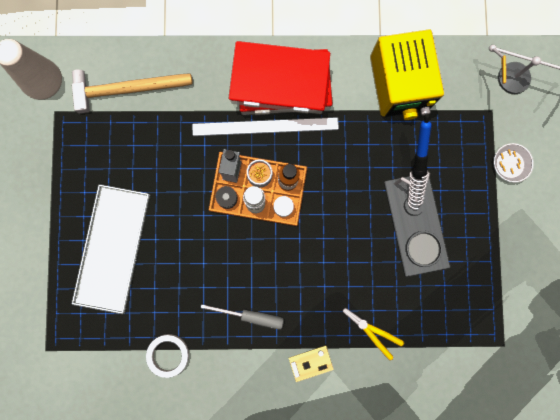

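View pics/side0.png

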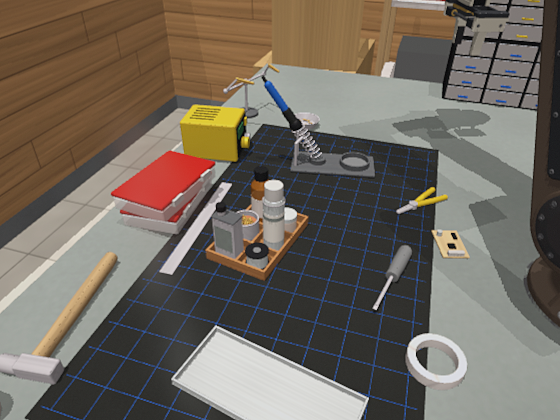

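View pics/wrist0.png

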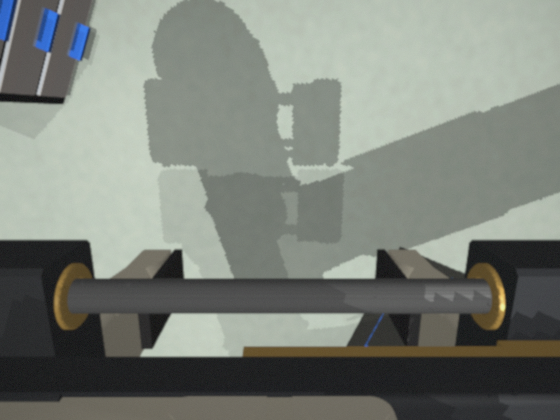

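The tray is on the left at (110,250) and the stand cup on the right at (423,249). In the rack, the tin is far left at (229,165), the pot at (259,172), the bottle far right at (289,178) and the can near middle at (254,197). The reel is at (227,197) and the jar at (283,207). Next I'll measure them.

```bash
cat > h.py <<'E'
import numpy as np,cv2,pickle
def cloud(f):
    z=f["range_z"];h,w=z.shape
    v,u=np.mgrid[:h,:w]
    P=np.stack([(u-f["cx"])/f["fx"]*z,-(v-f["cy"])/f["fy"]*z,-z],-1)
    E=np.linalg.inv(f["extrinsics"]);W=P@E[:3,:3].T+E[:3,3];W[z==0]=np.nan
    return W
def ray(f,u,v,h):
    E=np.linalg.inv(f["extrinsics"]);d=E[:3,:3]@np.array([(u-f["cx"])/f["fx"],-(v-f["cy"])/f["fy"],-1]);o=E[:3,3]
    return o+d*(h-o[2])/d[2]
E
python3 - <<'E'
import pickle,cv2,numpy as np
from h import *
fr=pickle.load(open("f0.pkl","rb"))
f=fr["top"];W=cloud(f)
im=f["img"][130:290,60:460]
cv2.imwrite("pics/topz.png",cv2.resize(im,None,fx=2,fy=2,interpolation=cv2.INTER_CUBIC)[:,:,::-1])
im=f["img"][140:235,195:320]
cv2.imwrite("pics/rackz.png",cv2.resize(im,None,fx=6,fy=6,interpolation=cv2.INTER_CUBIC)[:,:,::-1])
for n,(u,v) in dict(tin=(228,155),tinb=(229,168),pot=(259,172),bot=(289,171),can=(254,190),reel=(227,197),jar=(283,207),cup=(423,249),tray=(110,250),mat=(170,250),trayrim=(122,188)).items(): print(n,W[v,u].round(4))
E
```

```text
tin [0.6576 0.09   0.1159]
tinb [0.6366 0.0897 0.0939]
pot [0.6388 0.0325 0.0358]
bot [ 0.6241 -0.0257  0.1262]
can [0.5861 0.04   0.1417]
reel [0.5875 0.0981 0.0359]
jar [ 0.5655 -0.0159  0.0417]
cup [ 0.4792 -0.3063  0.0115]
tray [0.4826 0.3413 0.0078]
mat [0.4818 0.2188 0.0023]
trayrim [ 0.6131  0.3217 -0.0007]
```

View pics/rackz.png

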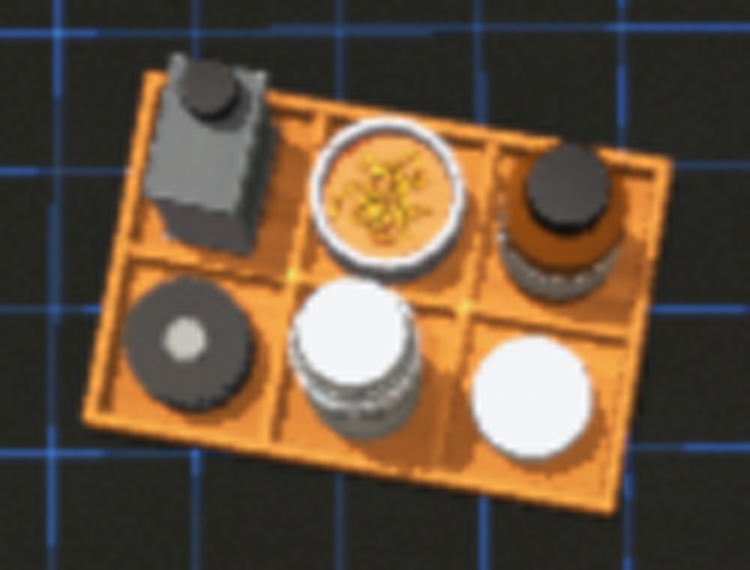

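```bash
python3 - <<'E'
import pickle,cv2,numpy as np
from h import *
fr=pickle.load(open("f0.pkl","rb"))
f=fr["top"]
R=lambda x,y,h: ray(f,x/6+195-0.4,y/6+140-0.4,h)
c=np.array([R(*p,.022) for p in [(148,72),(672,158),(612,512),(84,422)]])
FL,FR,NR,NL=c
print("rack",c.mean(0).round(4),"sizes",[np.linalg.norm(a-b).round(4) for a,b in((FL,FR),(NL,NR),(FL,NL),(FR,NR))])
x=(FL+FR-NL-NR);yaw=np.arctan2(x[1],x[0]);y=FL+NL-FR-NR;yaw2=np.arctan2(-y[0],y[1]);print("yaw",yaw,yaw2)
yw=(yaw+yaw2)/2;Rm=np.array([[np.cos(yw),-np.sin(yw)],[np.sin(yw),np.cos(yw)]]);o=c.mean(0)[:2]
for n,p in dict(can=(352,332,.138),bot=(568,187,.122),pot=(388,193,.044),spout=(211,87,.108),jar=(531,398,.036),reel=(188,342,.032)).items():
    w=R(*p);print(n,w.round(4),"rack frame",(Rm.T@(w[:2]-o)).round(4))
t=np.array([R(*p,.088) for p in[(172,55),(268,70),(245,212),(148,195)]])
print("tin corners",t.round(4),t.mean(0))
# depth checks: side & top clouds
for n in("top","side"):
    W=cloud(fr[n]).reshape(-1,3);L=(W[:,:2]-o)@Rm
    for nm,cx,cy,h0,h1 in(("tin",.03,.06,.07,.095),("bot",.03,-.06,.105,.13),("can",-.03,0,.11,.15),("pot",.03,0,.03,.05),("tinside",.03,.06,.03,.08)):
        m=(abs(L[:,0]-cx)<.03)&(abs(L[:,1]-cy)<.03)&(W[:,2]>h0)&(W[:,2]<h1)
        a=L[m];print(n,nm,m.sum(),a.min(0).round(3),a.max(0).round(3),W[m,2].max().round(4))
    m=(abs(W[:,2])<.006)&(abs(W[:,0]-.5)<.1)&(abs(W[:,1])<.2);print(n,"bench z",np.median(W[m,2]))
E
```

```text
rack [0.6079 0.0355 0.022 ] sizes [np.float64(0.1844), np.float64(0.1838), np.float64(0.124), np.float64(0.1251)]
yaw -0.1775013235976997 -0.17405768849103825
can [0.5774 0.0415 0.138 ] rack frame [-0.0311  0.0006]
bot [ 0.6253 -0.0264  0.122 ] rack frame [ 0.0279 -0.0579]
pot [0.6378 0.0318 0.044 ] rack frame [0.0301 0.0016]
spout [0.6611 0.0872 0.108 ] rack frame [0.0433 0.0602]
jar [ 0.5684 -0.0162  0.036 ] rack frame [-0.0299 -0.0578]
reel [0.5889 0.1005 0.032 ] rack frame [-0.0301  0.0607]
tin corners [[0.6761 0.1014 0.088 ]
 [0.6709 0.0701 0.088 ]
 [0.6239 0.0776 0.088 ]
 [0.6297 0.1091 0.088 ]] [0.65013823 0.08955772 0.088     ]
top tin 297 [0.006 0.045] [0.054 0.078] 0.095
top bot 165 [ 0.014 -0.071] [ 0.041 -0.044] 0.1299
top can 346 [-0.051 -0.019] [-0.015  0.021] 0.1482
top pot 490 [ 0.004 -0.023] [0.055 0.027] 0.05
top tinside 107 [0.007 0.046] [0.051 0.077] 0.0798
top bench z 0.001695813014065628
side tin 505 [0.006 0.048] [0.055 0.081] 0.095
side bot 192 [ 0.014 -0.069] [ 0.041 -0.041] 0.1267
side can 440 [-0.05  -0.014] [-0.014  0.022] 0.143
side pot 341 [ 0.003 -0.021] [0.052 0.029] 0.0489
side tinside 626 [0.006 0.03 ] [0.054 0.081] 0.0799
side bench z -4.160392193536255e-05
```

```bash
python3 - <<'E'
import pickle,cv2,numpy as np
fr=pickle.load(open("f0.pkl","rb"));f=fr["top"]["img"]
a=cv2.resize(f[180:320,65:160],None,fx=4,fy=4,interpolation=cv2.INTER_CUBIC)
b=cv2.resize(f[165:280,375:460],None,fx=4,fy=4,interpolation=cv2.INTER_CUBIC)
c=np.zeros((560,a.shape[1]+b.shape[1],3),np.uint8);c[:a.shape[0],:a.shape[1]]=a;c[:b.shape[0],a.shape[1]:]=b
cv2.imwrite("pics/ts.png",c[:,:,::-1]);print(a.shape,b.shape)
E
```

```text
(560, 380, 3) (460, 340, 3)
```

View pics/ts.png

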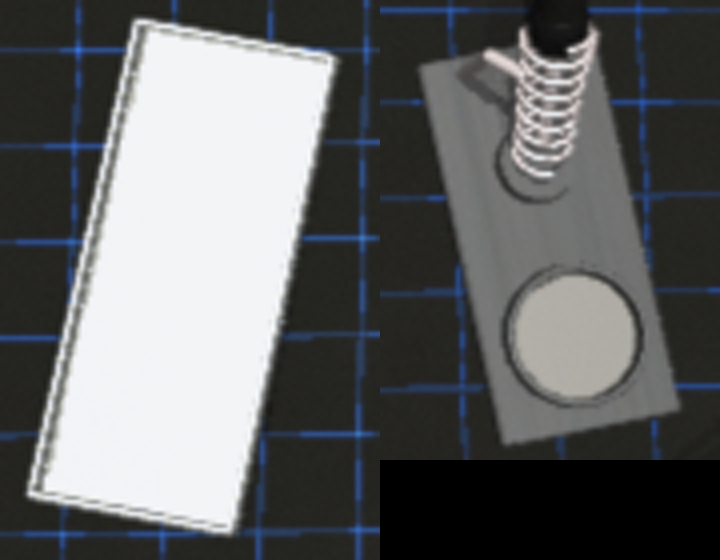

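```bash
cat >> h.py <<'E'
from scipy.spatial.transform import Rotation as Ro
def go(p,yaw=None):
    """shares to go from the measured pose to p with tool down at yaw"""
    from station import arm
    s=arm.get_state();R=Ro.from_euler('xyz',s["ee_rot"])
    d=R.inv().apply(np.array(p)-s["eef_pos"])
    T=Ro.from_euler('xyz',[np.pi,0,yaw]) if yaw is not None else R
    r=(R.inv()*T).as_rotvec()
    print("t %.2f pos %s rot %s w %.4f F %s q6 %.2f"%(s["t"],s["eef_pos"].round(4),s["ee_rot"].round(3),s["width"],s["force"].round(1),s["q"][5]))
    print("to",np.round(p,4),"shift",(d/.3).round(4),"turn",(r/np.radians(60)).round(4),"mm",(d*1000).round(1))
E
python3 - <<'E'
from h import *
fr=pickle.load(open("f0.pkl","rb"));f=fr["top"]
c=np.array([ray(f,x/4+65-.4,y/4+180-.4,.014) for x,y in[(135,20),(338,60),(235,534),(28,495)]])
FL,FR,NR,NL=c;x=FL+FR-NL-NR
print("tray",c.mean(0),np.arctan2(x[1],x[0]),[np.linalg.norm(a-b).round(4) for a,b in((FL,FR),(NL,NR),(FL,NL),(FR,NR))])
u,v=(572-380)/4+375-.4,337/4+165-.4
print("cup",ray(f,u,v,.024),ray(f,u,v,.01))
b=np.array([ray(f,(x-380)/4+375-.4,y/4+165-.4,.005) for x,y in[(418,66),(503,445),(680,408)]]);d=b[0]-b[1];print("stand yaw",np.arctan2(d[1],d[0]),np.linalg.norm(b[1]-b[2]),np.linalg.norm(d))
# side view check of the cup, tray
W=cloud(fr["side"]).reshape(-1,3)
m=(W[:,2]>.018)&(W[:,2]<.03)&(np.hypot(W[:,0]-.475,W[:,1]+.306)<.05);print("cup side",W[m].min(0),W[m].max(0))
go([.60,.05,.25],2.966)
E
```

```text
tray [0.48607584 0.33801717 0.014     ] -0.19448540074378914 [np.float64(0.1077), np.float64(0.107), np.float64(0.2479), np.float64(0.2469)]
cup [ 0.47907688 -0.30195105  0.024     ] [ 0.47957178 -0.30589319  0.01      ]
stand yaw 0.18987729963381852 0.09483082356462409 0.20278083063597752
cup side [ 0.44462286 -0.33996938  0.01803108] [ 0.51657916 -0.26156867  0.02494156]
t 0.15 pos [ 0.2663 -0.6198  0.2039] rot [ 3.14  -0.    -2.736] w 0.0878 F [-0.7 -0.5 -0.1] q6 -0.29
to [0.6  0.05 0.25] shift [-1.9034  1.6126 -0.1518] turn [ 1.100e-03 -5.000e-04  5.551e-01] mm [-571.   483.8  -45.6]
```

```bash
python3 - <<'E'
from h import *
go([.36,-.38,.28],-2.736)
go([.43,.07,.30],2.966)
E
```

```text
t 0.15 pos [ 0.2663 -0.6198  0.2039] rot [ 3.14  -0.    -2.736] w 0.0878 F [-0.7 -0.5 -0.1] q6 -0.29
to [ 0.36 -0.38  0.28] shift [-0.6026  0.6116 -0.2529] turn [ 0.0012 -0.0002  0.0002] mm [-180.8  183.5  -75.9]
t 0.15 pos [ 0.2663 -0.6198  0.2039] rot [ 3.14  -0.    -2.736] w 0.0878 F [-0.7 -0.5 -0.1] q6 -0.29
to [0.43 0.07 0.3 ] shift [-1.409   1.8978 -0.3181] turn [ 1.100e-03 -5.000e-04  5.551e-01] mm [-422.7  569.3  -95.4]
```

```bash
python3 -m inch '0 -.1 .1 -.04 0 0 .03; 0 -.2 .2 -.08 0 0 .1; 0 -.3 .3 -.12 0 0 .2; 0 -.4 .41 -.17 0 0 .3; 0 -.5 .51 -.21 0 0 .4; 0 -.6 .62 -.25 0 0 .5; 0 -.66 .72 -.28 0 0 .555; 0 -.72 .82 -.32 0 0 .555; 0 -.78 .92 -.32 0 0 .555; 0 -.82 .99 -.32 0 0 .555;0 -.82 .99 -.32 0 0 .555' 30
python3 - <<'E'
from h import *
go([.43,.07,.30],2.966)
E
```

```text
t: 1.25
eef_pos: [0.3753, -0.248, 0.3011]
ee_rot: [3.141, 0.001, 2.969]
force: [-1.0, -0.8, 0.8]
width: 0.0873
t 1.25 pos [ 0.3753 -0.248   0.3011] rot [3.141e+00 1.000e-03 2.969e+00] w 0.0873 F [-1.  -0.8  0.8] q6 -1.60
to [0.43 0.07 0.3 ] shift [0.0023 1.0756 0.0043] turn [0.0006 0.0013 0.0029] mm [  0.7 322.7   1.3]
```

```bash
python3 -m inch '0 0 .1 0 0 0 0; 0 0 .25 0 0 0 0; 0 0 .41 0 0 0 0; 0 0 .57 0 0 0 0; 0 0 .73 0 0 0 0; 0 0 .88 0 0 0 0; 0 0 .97 0 0 0 0;0 0 1 0 0 0 0;0 0 1 0 0 0 0;0 0 1 0 0 0 0'
cat >> h.py <<'E'
def wframe(name):
    from station import arm
    s=arm.get_state();f=arm.grab_frame("wrist")
    T=np.eye(4);T[:3,:3]=Ro.from_euler('xyz',s["ee_rot"]).as_matrix();T[:3,3]=s["eef_pos"]
    f["extrinsics"]=np.linalg.inv(T@f["tool_from_camera"])
    pickle.dump(f,open(name+".pkl","wb"));cv2.imwrite(f"pics/{name}.png",f["img"][:,:,::-1]);return f
E
python3 - <<'E'
from h import *
wframe("w1");go([.43,.07,.30],2.966)
E
```

```text
t: 2.25
eef_pos: [0.4275, 0.0445, 0.3005]
ee_rot: [-3.141, -0.0, 2.966]
force: [-0.3, -1.0, -0.1]
width: 0.0876
t 2.30 pos [0.4274 0.0443 0.3006] rot [-3.141 -0.     2.965] w 0.0876 F [-0.1  0.1  0.2] q6 -2.31
to [0.43 0.07 0.3 ] shift [0.0067 0.086  0.0019] turn [-0.0003 -0.0002 -0.0006] mm [ 2.  25.8  0.6]
```

View pics/w1.png

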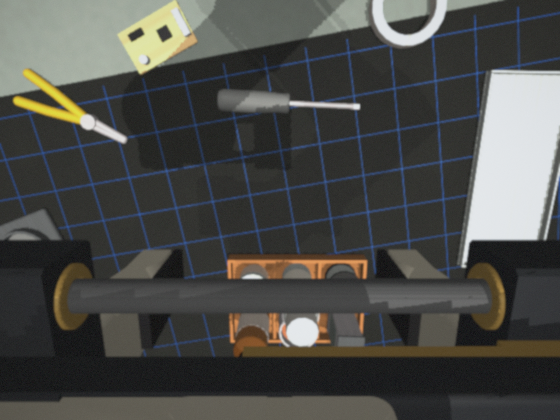

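```bash
python3 - <<'E'
from h import *
go([.5775,.042,.20],2.966)
go([.5775,.042,.08],2.966)
E
```

```text
t 2.30 pos [0.4274 0.0443 0.3006] rot [-3.141 -0.     2.965] w 0.0876 F [-0.1  0.1  0.2] q6 -2.31
to [0.5775 0.042  0.2   ] shift [-0.4938  0.0804  0.3351] turn [-0.0003 -0.0002 -0.0006] mm [-148.1   24.1  100.5]
t 2.30 pos [0.4274 0.0443 0.3006] rot [-3.141 -0.     2.965] w 0.0876 F [-0.1  0.1  0.2] q6 -2.31
to [0.5775 0.042  0.08  ] shift [-0.4939  0.0805  0.7351] turn [-0.0003 -0.0002 -0.0006] mm [-148.2   24.2  220.5]
```

```bash
python3 -m inch '0 -.1 .02 .05 0 0 0; 0 -.22 .04 .12 0 0 0; 0 -.34 .06 .2 0 0 0; 0 -.44 .07 .28 0 0 0; 0 -.494 .08 .34 0 0 0; 0 -.494 .08 .42 0 0 0; 0 -.494 .08 .53 0 0 0; 0 -.494 .08 .63 0 0 0; 0 -.494 .08 .70 0 0 0; 0 -.494 .08 .735 0 0 0; 0 -.494 .08 .735 0 0 0; 0 -.494 .08 .735 0 0 0'
python3 - <<'E'
from h import *
go([.5775,.042,.08],2.966)
from station import arm
f=arm.grab_frame("side");cv2.imwrite("pics/s1.png",cv2.resize(f["img"][140:300,160:340],None,fx=4,fy=3.5)[:,:,::-1])
E
```

```text
t: 3.5
eef_pos: [0.5784, 0.0425, 0.0811]
ee_rot: [3.141, 0.001, 2.966]
force: [-0.4, -0.1, 0.1]
width: 0.0875
t 3.50 pos [0.5784 0.0425 0.0811] rot [3.141e+00 1.000e-03 2.966e+00] w 0.0875 F [-0.4 -0.1  0.1] q6 -2.16
to [0.5775 0.042  0.08  ] shift [ 0.0025 -0.0021  0.0037] turn [ 0.0002  0.001  -0.0003] mm [ 0.8 -0.6  1.1]
```

View pics/s1.png

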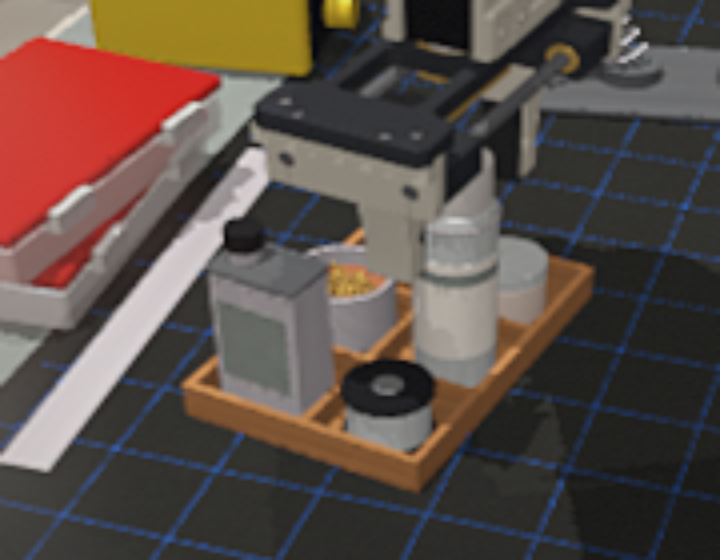

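```bash
python3 -m inch '.3 0 0 0 0 0 0; .4 0 0 0 0 0 0; .5 0 0 0 0 0 0; .6 0 0 0 0 0 0; .7 0 0 0 0 0 0; .7 0 0 0 0 0 0;.7 0 0 0 0 0 0' 25
```

```text
t: 4.25
eef_pos: [0.5777, 0.043, 0.0802]
ee_rot: [-3.141, -0.0, 2.966]
force: [0.3, -0.7, 0.0]
width: 0.0387
```

```bash
python3 -m inch '.7 0 0 -.02 0 0 0; .7 0 0 -.06 0 0 0; .7 0 0 -.12 0 0 0; .7 0 0 -.2 0 0 0; .7 0 0 -.29 0 0 0; .7 0 0 -.37 0 0 0; .7 0 0 -.43 0 0 0; .7 0 0 -.47 0 0 0; .7 0 0 -.49 0 0 0; .7 0 0 -.49 0 0 0'
python3 - <<'E'
from h import *
go([.4075,.3535,.23],2.95)
go([.4075,.3535,.0802],2.966)
E
```

```text
t: 5.25
eef_pos: [0.5778, 0.0431, 0.2278]
ee_rot: [3.141, 0.001, 2.966]
force: [0.8, 0.6, -3.3]
width: 0.0388
t 5.25 pos [0.5778 0.0431 0.2278] rot [3.141e+00 1.000e-03 2.966e+00] w 0.0388 F [ 0.8  0.6 -3.3] q6 -2.16
to [0.4075 0.3535 0.23  ] shift [ 0.7395  0.9198 -0.0075] turn [0.0005 0.0007 0.0155] mm [221.8 275.9  -2.2]
t 5.25 pos [0.5778 0.0431 0.2278] rot [3.141e+00 1.000e-03 2.966e+00] w 0.0388 F [ 0.8  0.6 -3.3] q6 -2.16
to [0.4075 0.3535 0.0802] shift [0.7398 0.9195 0.4919] turn [0.0005 0.0007 0.0002] mm [222.  275.9 147.6]
```

```bash
python3 -m inch '.7 .02 .02 0 0 0 0; .7 .07 .08 0 0 0 0; .7 .14 .17 0 0 0 0; .7 .22 .27 0 0 0 0; .7 .31 .38 0 0 0 0; .7 .4 .49 0 0 0 0; .7 .49 .6 0 0 0 0; .7 .57 .71 0 0 0 0; .7 .64 .8 0 0 0 0; .7 .7 .87 0 0 0 0; .7 .73 .91 0 0 0 0;.7 .74 .92 0 0 0 0'
python3 -m inch '.7 0 0 .02 0 0 0; .7 0 0 .08 0 0 0; .7 0 0 .16 0 0 0; .7 0 0 .25 0 0 0; .7 0 0 .33 0 0 0; .7 0 0 .4 0 0 0; .7 0 0 .44 0 0 0; .7 0 0 .465 0 0 0; .7 0 0 .475 0 0 0; .7 0 0 .475 0 0 0'
python3 - <<'E'
from h import *
go([.4075,.3535,.079],2.966)
E
```

```text
t: 6.45
eef_pos: [0.406, 0.3545, 0.2262]
ee_rot: [-3.14, -0.001, 2.968]
force: [-0.7, -0.5, -2.7]
width: 0.039
t: 7.45
eef_pos: [0.4075, 0.3535, 0.0849]
ee_rot: [3.141, 0.0, 2.966]
force: [-0.2, -0.5, -1.1]
width: 0.039
t 7.45 pos [0.4075 0.3535 0.0849] rot [3.141 0.    2.966] w 0.0390 F [-0.2 -0.5 -1.1] q6 -2.82
to [0.4075 0.3535 0.079 ] shift [ 0.0001 -0.      0.0196] turn [0.0002 0.0002 0.    ] mm [ 0.  -0.   5.9]
```

```bash
python3 -m inch '.7 0 0 .008 0 0 0; .7 0 0 .015 0 0 0; .7 0 0 .018 0 0 0;.7 0 0 .018 0 0 0;.7 0 0 .018 0 0 0'; python3 -m inch '.5 0 0 0 0 0 0; .4 0 0 0 0 0 0; .2 0 0 0 0 0 0; .1 0 0 0 0 0 0;0 0 0 0 0 0 0'
python3 - <<'E'
from h import *
from station import arm
f=arm.grab_frame("top");cv2.imwrite("pics/t1.png",cv2.resize(f["img"][130:330,60:260],None,fx=3,fy=3)[:,:,::-1])
go([.4075,.3535,.079],2.966)
E
```

```text
t: 7.95
eef_pos: [0.4073, 0.3536, 0.0794]
ee_rot: [3.141, 0.0, 2.966]
force: [-0.5, -0.4, -3.7]
width: 0.0387
t: 8.45
eef_pos: [0.4073, 0.3536, 0.0794]
ee_rot: [3.141, 0.0, 2.966]
force: [-0.4, -0.6, -0.4]
width: 0.0705
t 8.50 pos [0.4073 0.3536 0.0794] rot [3.141 0.    2.966] w 0.0742 F [ 0.5 -0.8 -0.6] q6 -2.82
to [0.4075 0.3535 0.079 ] shift [-0.0007 -0.0001  0.0013] turn [0.0002 0.0001 0.0002] mm [-0.2 -0.   0.4]
```

View pics/t1.png

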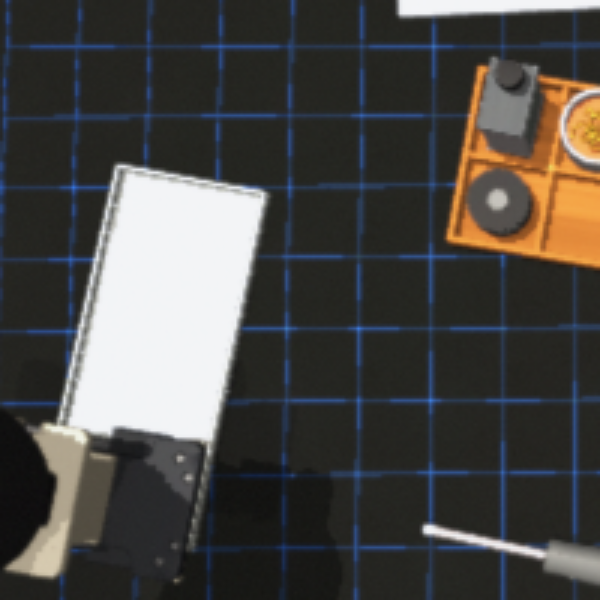

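The picture shows the gripper over the near end of the tray, fully visible tin and reel untouched. The can is released. Next I'll raise the arm and cross over to the bottle.

```bash
python3 -m inch '0 0 0 -.05 0 0 0; 0 0 0 -.15 0 0 0; 0 0 0 -.28 0 0 0; 0 0 0 -.4 0 0 0; 0 -.05 -.05 -.48 0 0 0; 0 -.15 -.17 -.48 0 0 0; 0 -.25 -.29 -.48 0 0 0; 0 -.35 -.41 -.48 0 0 0; 0 -.45 -.53 -.48 0 0 0; 0 -.55 -.65 -.48 0 0 0; 0 -.6 -.71 -.48 0 0 0; 0 -.6 -.71 -.48 0 0 0'
python3 - <<'E'
from h import *
go([.6256,-.025,.062],2.966)
from station import arm
f=arm.grab_frame("side");cv2.imwrite("pics/s2.png",f["img"][:,:,::-1])
E
```

```text
t: 9.7
eef_pos: [0.5483, 0.1097, 0.223]
ee_rot: [-3.141, -0.0, 2.963]
force: [-1.0, 0.4, -0.4]
width: 0.0878
t 9.70 pos [0.5483 0.1097 0.223 ] rot [-3.141 -0.     2.963] w 0.0878 F [-1.   0.4 -0.4] q6 -2.30
to [ 0.6256 -0.025   0.062 ] shift [-0.3337 -0.3955  0.5367] turn [-0.0007 -0.0003 -0.0032] mm [-100.1 -118.6  161. ]
```

View pics/s2.png

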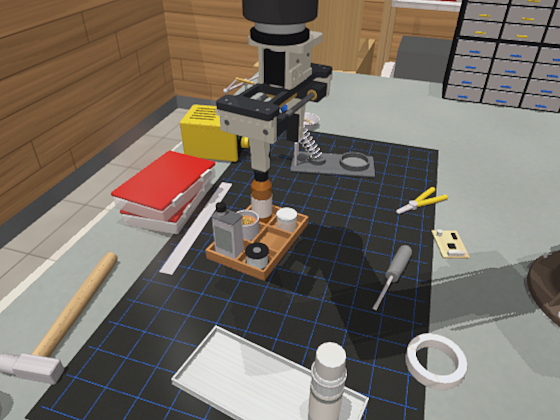

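The can stands upright in the tray at about (327,385). Next is the bottle.

```bash
python3 -m inch '0 -.06 -.07 0 0 0 0; 0 -.16 -.19 0 0 0 0; 0 -.26 -.31 0 0 0 0; 0 -.32 -.38 0.02 0 0 0; 0 -.334 -.396 .08 0 0 0; 0 -.334 -.396 .18 0 0 0; 0 -.334 -.396 .3 0 0 0; 0 -.334 -.396 .41 0 0 -.003; 0 -.334 -.396 .49 0 0 -.003; 0 -.334 -.396 .53 0 0 -.003; 0 -.334 -.396 .535 0 0 -.003;0 -.334 -.396 .535 0 0 -.003'
python3 - <<'E'
from h import *
go([.6256,-.025,.062],2.966)
from station import arm
f=arm.grab_frame("side");cv2.imwrite("pics/s3.png",cv2.resize(f["img"][120:300,160:340],None,fx=4,fy=3.3)[:,:,::-1])
E
```

```text
t: 10.95
eef_pos: [0.6258, -0.0216, 0.0636]
ee_rot: [3.142, 0.001, 2.97]
force: [0.7, -0.0, -0.0]
width: 0.0875
t 10.95 pos [ 0.6258 -0.0216  0.0636] rot [3.142e+00 1.000e-03 2.970e+00] w 0.0875 F [ 0.7 -0.  -0. ] q6 -2.02
to [ 0.6256 -0.025   0.062 ] shift [-0.0012 -0.0114  0.0052] turn [0.     0.0008 0.004 ] mm [-0.4 -3.4  1.6]
```

View pics/s3.png

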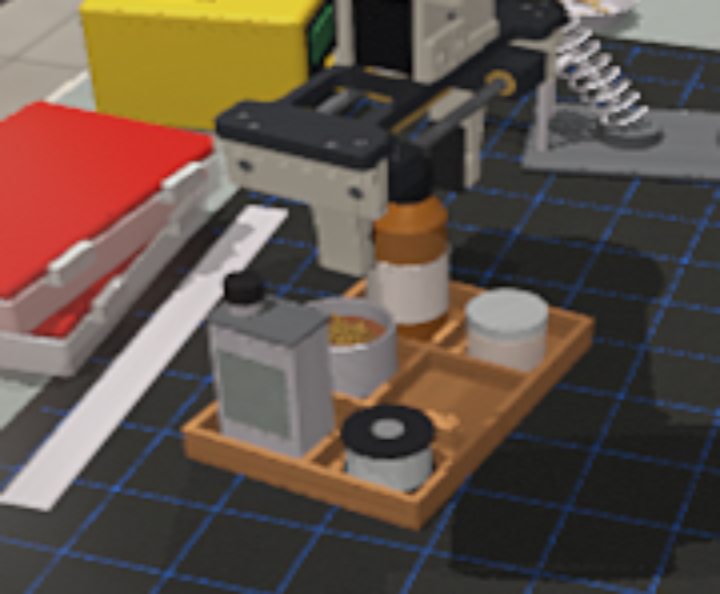

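```bash
python3 -m inch '.1 0 -.008 0.004 0 0 .003; .3 0 -.008 0.004 0 0 .003; .4 0 -.008 0.004 0 0 .003; .5 0 -.008 0.004 0 0 .003; .6 0 -.008 0.004 0 0 .003; .7 0 -.008 0.004 0 0 .003; .7 0 -.008 0.004 0 0 .003; .7 0 -.008 0.004 0 0 .003'
python3 - <<'E'
from h import *
go([.486,.338,.21],2.966)
go([.486,.338,.061],2.966)
E
```

```text
t: 11.8
eef_pos: [0.6248, -0.0246, 0.0616]
ee_rot: [-3.141, -0.0, 2.966]
force: [0.0, -0.4, 0.5]
width: 0.0408
t 11.80 pos [ 0.6248 -0.0246  0.0616] rot [-3.141 -0.     2.966] w 0.0408 F [ 0.  -0.4  0.5] q6 -2.02
to [0.486 0.338 0.21 ] shift [ 0.6665  1.1092 -0.4949] turn [-0.0001 -0.      0.0002] mm [ 200.   332.8 -148.5]
t 11.80 pos [ 0.6248 -0.0246  0.0616] rot [-3.141 -0.     2.966] w 0.0408 F [ 0.  -0.4  0.5] q6 -2.02
to [0.486 0.338 0.061] shift [0.6665 1.1093 0.0018] turn [-0.0001 -0.      0.0002] mm [200.  332.8   0.5]
```

```bash
python3 -m inch '.7 0 0 -.02 0 0 0; .7 0 0 -.06 0 0 0; .7 0 0 -.13 0 0 0; .7 0 0 -.22 0 0 0; .7 0 0 -.31 0 0 0; .7 0 0 -.39 0 0 0; .7 .01 .02 -.45 0 0 0; .7 .05 .08 -.48 0 0 0; .7 .11 .17 -.49 0 0 0; .7 .17 .28 -.49 0 0 0; .7 .24 .4 -.49 0 0 0; .7 .3 .5 -.49 0 0 0'
python3 - <<'E'
from h import *
go([.486,.338,.061],2.966)
E
```

```text
t: 13.0
eef_pos: [0.5616, 0.1405, 0.2097]
ee_rot: [3.141, 0.001, 2.966]
force: [0.6, 0.4, -1.5]
width: 0.0405
t 13.00 pos [0.5616 0.1405 0.2097] rot [3.141e+00 1.000e-03 2.966e+00] w 0.0405 F [ 0.6  0.4 -1.5] q6 -2.33
to [0.486 0.338 0.061] shift [0.3632 0.6037 0.496 ] turn [0.0009 0.0007 0.0002] mm [109.  181.1 148.8]
```

```bash
python3 -m inch '.7 .06 .1 0 0 0 0; .7 .13 .21 0 0 0 0; .7 .2 .33 0 0 0 0; .7 .26 .44 0 0 0 0; .7 .32 .53 0 0 0 0; .7 .35 .585 0.02 0 0 0; .7 .365 .607 .07 0 0 0; .7 .365 .607 .15 0 0 0; .7 .365 .607 .25 0 0 0; .7 .365 .607 .35 0 0 0; .7 .365 .607 .43 0 0 0; .7 .365 .607 .47 0 0 0'
python3 -m inch '.7 0 0 .01 0 0 0; .7 0 0 .018 0 0 0; .7 0 0 .02 0 0 0;.7 0 0 .02 0 0 0'
python3 - <<'E'
from h import *
go([.486,.338,.061],2.966)
E
```

```text
t: 14.2
eef_pos: [0.4855, 0.3361, 0.0655]
ee_rot: [-3.139, -0.002, 2.966]
force: [0.5, 0.1, -2.1]
width: 0.0407
t: 14.6
eef_pos: [0.4868, 0.3378, 0.0626]
ee_rot: [3.14, 0.001, 2.966]
force: [-0.4, 0.5, -2.0]
width: 0.041
t 14.60 pos [0.4868 0.3378 0.0626] rot [3.140e+00 1.000e-03 2.966e+00] w 0.0410 F [-0.4  0.5 -2. ] q6 -2.68
to [0.486 0.338 0.061] shift [0.0029 0.     0.0054] turn [0.0014 0.0009 0.0003] mm [0.9 0.  1.6]
```

```bash
python3 -m inch '.7 0 0 .003 0 0 0; .7 0 0 .004 0 0 0; .6 0 0 .004 0 0 0; .5 0 0 .004 0 0 0; .4 0 0 .004 0 0 0; .2 0 0 .004 0 0 0; 0 0 0 .004 0 0 0; 0 0 0 .004 0 0 0'
python3 -m inch '0 0 0 -.05 0 0 0; 0 0 0 -.15 0 0 0; 0 0 0 -.28 0 0 0; 0 0 0 -.38 0 0 0; 0 -.05 -.1 -.42 0 0 0; 0 -.13 -.22 -.42 0 0 0; 0 -.21 -.36 -.42 0 0 0; 0 -.29 -.5 -.42 0 0 0;0 -.36 -.6 -.42 0 0 0; 0 -.4 -.65 -.42 0 0 0; 0 -.4 -.65 -.42 0 0 0'
python3 - <<'E'
from h import *
go([.6498,.0905,.05],2.97)
from station import arm
f=arm.grab_frame("side");cv2.imwrite("pics/s4.png",f["img"][:,:,::-1])
f=arm.grab_frame("top");cv2.imwrite("pics/t4.png",cv2.resize(f["img"][130:330,60:320],None,fx=3,fy=3)[:,:,::-1])
E
```

```text
t: 15.4
eef_pos: [0.4864, 0.3374, 0.0605]
ee_rot: [3.141, 0.0, 2.966]
force: [0.2, 0.0, -0.3]
width: 0.0701
t: 16.5
eef_pos: [0.5712, 0.1221, 0.1863]
ee_rot: [-3.141, -0.0, 2.963]
force: [-0.7, -0.7, 0.3]
width: 0.0875
t 16.50 pos [0.5712 0.1221 0.1863] rot [-3.141 -0.     2.963] w 0.0875 F [-0.7 -0.7  0.3] q6 -2.29
to [0.6498 0.0905 0.05  ] shift [-0.2765 -0.057   0.4543] turn [-0.0003 -0.     -0.0066] mm [-82.9 -17.1 136.3]
```

View pics/s4.png

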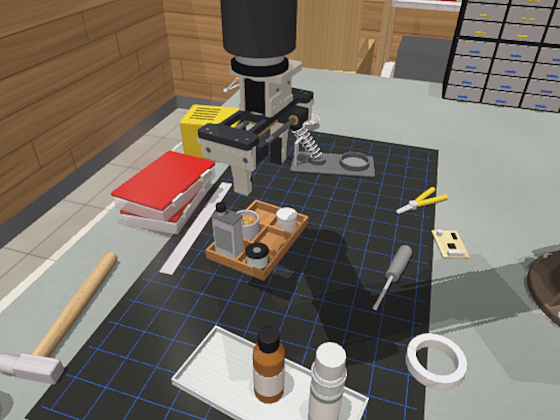

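View pics/t4.png

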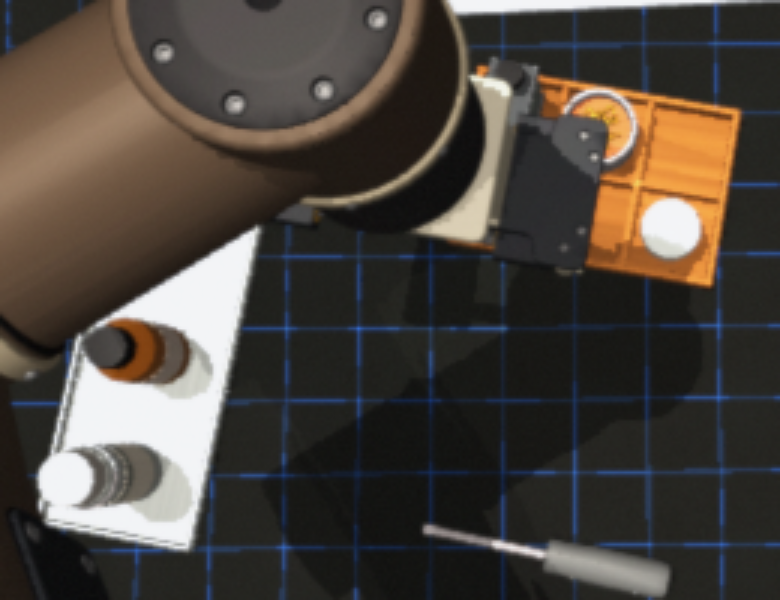

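Bottle at (268,365) and can at (327,385) both stand in the tray. Next is the tin.

```bash
python3 -m inch '0 -.06 -.01 0 0 0 0; 0 -.15 -.03 0 0 0 0; 0 -.23 -.05 0 0 0 -.003; 0 -.275 -.057 .02 0 0 -.003; 0 -.28 -.057 .08 0 0 -.003; 0 -.28 -.057 .18 0 0 -.003; 0 -.28 -.057 .28 0 0 -.003; 0 -.28 -.057 .36 0 0 -.003; 0 -.28 -.057 .42 0 0 -.003; 0 -.28 -.057 .447 0 0 -.003; 0 -.28 -.057 .447 0 0 -.003;0 -.28 -.057 .447 0 0 -.003'
python3 - <<'E'
from h import *
go([.6498,.0905,.052],2.97)
from station import arm
f=arm.grab_frame("side");cv2.imwrite("pics/s5.png",cv2.resize(f["img"][120:300,160:340],None,fx=4,fy=3.3)[:,:,::-1])
E
```

```text
t: 17.8
eef_pos: [0.6506, 0.0935, 0.053]
ee_rot: [3.141, 0.001, 2.97]
force: [-1.2, 0.5, 0.1]
width: 0.0877
t 17.80 pos [0.6506 0.0935 0.053 ] rot [3.141e+00 1.000e-03 2.970e+00] w 0.0877 F [-1.2  0.5  0.1] q6 -2.18
to [0.6498 0.0905 0.052 ] shift [ 0.0009 -0.0104  0.0035] turn [0.0003 0.0008 0.0001] mm [ 0.3 -3.1  1. ]
```

View pics/s5.png

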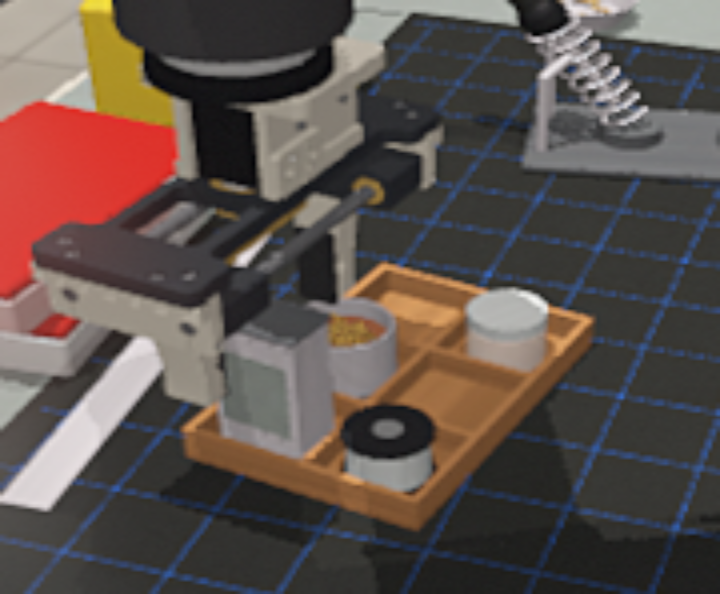

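```bash
python3 -m inch '.1 0 -.008 .002 0 0 0; .3 0 -.008 .002 0 0 0; .4 0 -.008 .002 0 0 0; .5 0 -.008 .002 0 0 0; .6 0 -.008 .002 0 0 0; .7 0 -.008 .002 0 0 0; .8 0 -.008 .002 0 0 0; .8 0 -.008 .002 0 0 0; .8 0 -.008 .002 0 0 0'
python3 - <<'E'
from h import *
go([.5645,.3226,.052],2.97)
E
```

```text
t: 18.75
eef_pos: [0.6498, 0.0905, 0.0516]
ee_rot: [-3.142, -0.0, 2.969]
force: [0.1, -0.1, -0.2]
width: 0.0301
t 18.75 pos [0.6498 0.0905 0.0516] rot [-3.142 -0.     2.969] w 0.0301 F [ 0.1 -0.1 -0.2] q6 -2.18
to [0.5645 0.3226 0.052 ] shift [ 0.4126  0.7134 -0.0013] turn [-0.0001 -0.0001 -0.0006] mm [123.8 214.   -0.4]
```

```bash
python3 -m inch '.8 0 0 -.02 0 0 0; .8 0 0 -.06 0 0 0; .8 0 0 -.13 0 0 0; .8 0 0 -.22 0 0 0; .8 0 0 -.29 0 0 0; .8 0 0 -.34 0 0 0; .8 .02 .04 -.37 0 0 0; .8 .06 .11 -.38 0 0 0; .8 .12 .21 -.38 0 0 0; .8 .18 .32 -.38 0 0 0; .8 .24 .43 -.38 0 0 0; .8 .3 .53 -.38 0 0 0'
python3 -m inch '.8 .05 .09 0 0 0 0; .8 .09 .15 0 0 0 0; .8 .108 .178 .02 0 0 0; .8 .113 .184 .06 0 0 0; .8 .113 .184 .13 0 0 0; .8 .113 .184 .21 0 0 0; .8 .113 .184 .29 0 0 0; .8 .113 .184 .34 0 0 0; .8 .113 .184 .365 0 0 0; .8 .113 .184 .37 0 0 0; .8 .113 .184 .37 0 0 0; .8 .113 .184 .37 0 0 0'
python3 - <<'E'
from h import *
go([.5645,.3226,.0506],2.97)
E
```

```text
t: 19.95
eef_pos: [0.5873, 0.2646, 0.1661]
ee_rot: [3.141, -0.0, 2.97]
force: [0.8, -0.5, -1.3]
width: 0.0299
t: 21.15
eef_pos: [0.5651, 0.323, 0.0556]
ee_rot: [3.14, 0.001, 2.969]
force: [1.1, 0.8, -1.2]
width: 0.0299
t 21.15 pos [0.5651 0.323  0.0556] rot [3.140e+00 1.000e-03 2.969e+00] w 0.0299 F [ 1.1  0.8 -1.2] q6 -2.56
to [0.5645 0.3226 0.0506] shift [ 0.0016 -0.0017  0.0168] turn [ 0.0011  0.001  -0.0008] mm [ 0.5 -0.5  5. ]
```

```bash
python3 -m inch '.8 0 0 .006 0 0 0; .8 0 0 .011 0 0 0; .8 0 0 .013 0 0 0; .8 0 0 .013 0 0 0; .7 0 0 .013 0 0 0; .6 0 0 .013 0 0 0; .5 0 0 .013 0 0 0; .3 0 0 .013 0 0 0; .1 0 0 .013 0 0 0; 0 0 0 .013 0 0 0; 0 0 0 .013 0 0 0'
python3 -m inch '0 0 0 -.05 0 0 0; 0 0 0 -.15 0 0 0; 0 0 0 -.28 0 0 0; 0 0 0 -.36 0 0 0; 0 -.05 -.12 -.38 0 0 0; 0 -.09 -.25 -.38 0 0 0; 0 -.14 -.4 -.38 0 0 0; 0 -.19 -.55 -.38 0 0 0;0 -.24 -.7 -.38 0 0 0; 0 -.26 -.76 -.38 0 0 0; 0 -.26 -.76 -.38 0 0 0'
python3 - <<'E'
from h import *
go([.6378,.033,.027],2.97)
from station import arm
f=arm.grab_frame("side");cv2.imwrite("pics/s6.png",f["img"][:,:,::-1])
E
```

```text
t: 22.25
eef_pos: [0.5645, 0.3228, 0.0508]
ee_rot: [3.141, 0.0, 2.969]
force: [-0.9, -0.1, 0.4]
width: 0.0694
t: 23.35
eef_pos: [0.6023, 0.0821, 0.1649]
ee_rot: [-3.141, 0.0, 2.966]
force: [0.3, 0.1, -0.4]
width: 0.0878
t 23.35 pos [0.6023 0.0821 0.1649] rot [-3.141  0.     2.966] w 0.0878 F [ 0.3  0.1 -0.4] q6 -2.20
to [0.6378 0.033  0.027 ] shift [-0.1451 -0.1403  0.4597] turn [-0.0002  0.     -0.0038] mm [-43.5 -42.1 137.9]
```

View pics/s6.png

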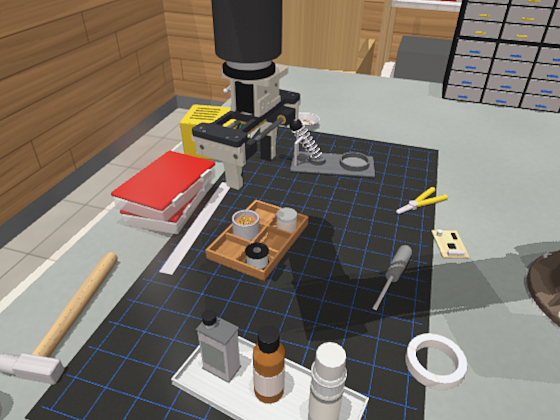

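All three stand in the tray. Next is the pot.

```bash
python3 -m inch '0 -.06 -.06 0 0 0 0; 0 -.12 -.12 .02 0 0 0; 0 -.145 -.145 .06 0 0 0; 0 -.147 -.148 .13 0 0 0; 0 -.147 -.148 .22 0 0 0; 0 -.147 -.148 .3 0 0 0; 0 -.147 -.148 .37 0 0 0; 0 -.147 -.148 .41 0 0 0; 0 -.147 -.148 .435 0 0 0; 0 -.147 -.148 .44 0 0 0; 0 -.147 -.148 .44 0 0 0; 0 -.147 -.148 .44 0 0 0'
python3 - <<'E'
from h import *
go([.6378,.033,.0275],2.966)
E
```

```text
t: 24.6
eef_pos: [0.6387, 0.0338, 0.0338]
ee_rot: [3.141, 0.001, 2.969]
force: [0.6, 0.3, 0.6]
width: 0.0875
t 24.60 pos [0.6387 0.0338 0.0338] rot [3.141e+00 1.000e-03 2.969e+00] w 0.0875 F [0.6 0.3 0.6] q6 -2.10
to [0.6378 0.033  0.0275] shift [ 0.0026 -0.003   0.0209] turn [0.0007 0.0014 0.0033] mm [ 0.8 -0.9  6.3]
```

```bash
python3 -m inch '0 0 -.003 .01 0 0 0; 0 0 -.003 .019 0 0 0; .1 0 -.003 .019 0 0 0; .2 0 -.003 .019 0 0 0; .3 0 -.003 .019 0 0 0;.4 0 -.003 .019 0 0 0; .5 0 -.003 .019 0 0 0; .6 0 -.003 .019 0 0 0; .6 0 -.003 .019 0 0 0'
python3 - <<'E'
from h import *
go([.480,-.302,.15],-2.95)
from station import arm
f=arm.grab_frame("side");cv2.imwrite("pics/s7.png",cv2.resize(f["img"][120:300,160:340],None,fx=4,fy=3.3)[:,:,::-1])
E
```

```text
t: 25.5
eef_pos: [0.6379, 0.0326, 0.0271]
ee_rot: [3.142, 0.0, 2.969]
force: [-0.5, 0.3, 0.1]
width: 0.0378
t 25.50 pos [0.6379 0.0326 0.0271] rot [3.142 0.    2.969] w 0.0378 F [-0.5  0.3  0.1] q6 -2.10
to [ 0.48  -0.302  0.15 ] shift [ 0.3273 -1.1891 -0.4098] turn [ 0.      0.     -0.3475] mm [  98.2 -356.7 -122.9]
```

View pics/s7.png

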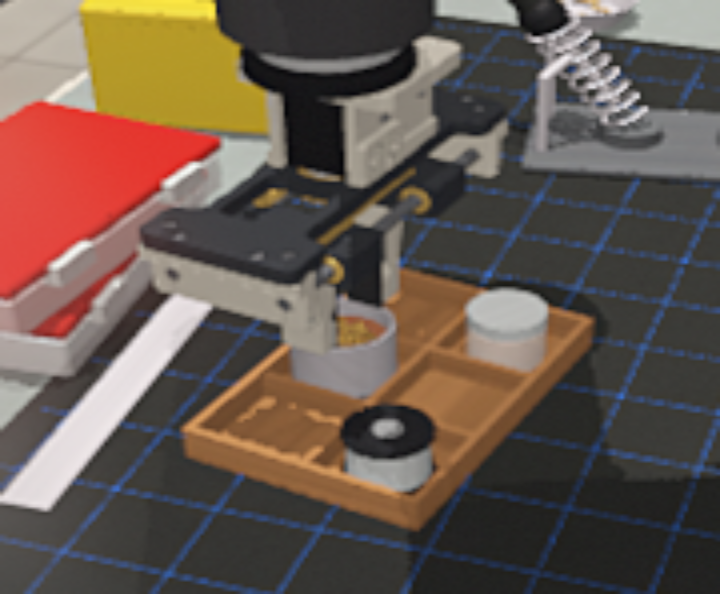

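```bash
python3 - <<'E'
from h import *
f=wframe("w7");go([.6,0,.15])
from station import arm
f=arm.grab_frame("top");cv2.imwrite("pics/t7.png",cv2.resize(f["img"][130:250,190:330],None,fx=5,fy=5,interpolation=cv2.INTER_CUBIC)[:,:,::-1])
f=arm.grab_frame("side");cv2.imwrite("pics/s7b.png",cv2.resize(f["img"][180:270,200:300],None,fx=6,fy=6,interpolation=cv2.INTER_CUBIC)[:,:,::-1])
W=cloud(f);print(W[225:252:3,[236,244,250]].round(3))
E
```

```text
t 25.60 pos [0.6379 0.0326 0.0271] rot [3.142 0.    2.969] w 0.0361 F [-0.1  0.   0.8] q6 -2.10
to [0.6  0.   0.15] shift [ 0.1059 -0.1288 -0.4097] turn [0. 0. 0.] mm [  31.8  -38.6 -122.9]
[[[0.644 0.068 0.053]
  [0.638 0.043 0.036]
  [0.622 0.051 0.046]]

 [[0.649 0.057 0.036]
  [0.631 0.06  0.043]
  [0.623 0.051 0.038]]

 [[0.649 0.057 0.029]
  [0.632 0.059 0.034]
  [0.623 0.052 0.031]]

 [[0.651 0.055 0.02 ]
  [0.632 0.059 0.027]
  [0.622 0.055 0.027]]

 [[0.647 0.063 0.019]
  [0.632 0.06  0.021]
  [0.622 0.055 0.019]]

 [[0.648 0.063 0.011]
  [0.63  0.066 0.018]
  [0.622 0.054 0.011]]

 [[0.648 0.064 0.005]
  [0.63  0.067 0.011]
  [0.616 0.07  0.018]]

 [[0.644 0.072 0.004]
  [0.63  0.067 0.004]
  [0.606 0.096 0.035]]

 [[0.643 0.077 0.001]
  [0.627 0.074 0.003]
  [0.603 0.103 0.034]]]
```

View pics/w7.png

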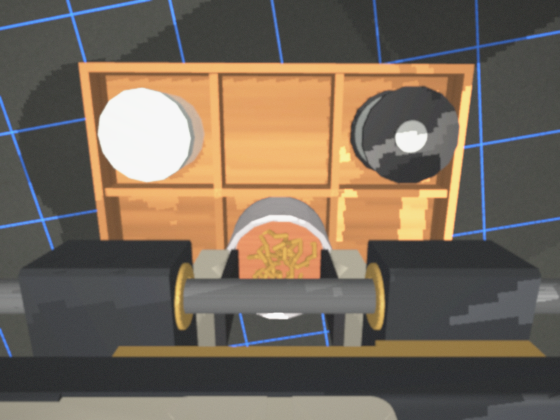

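View pics/t7.png

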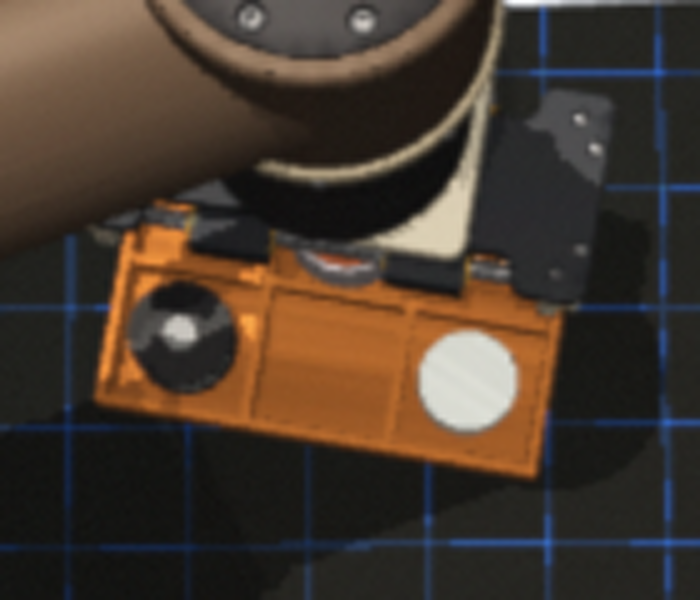

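View pics/s7b.png

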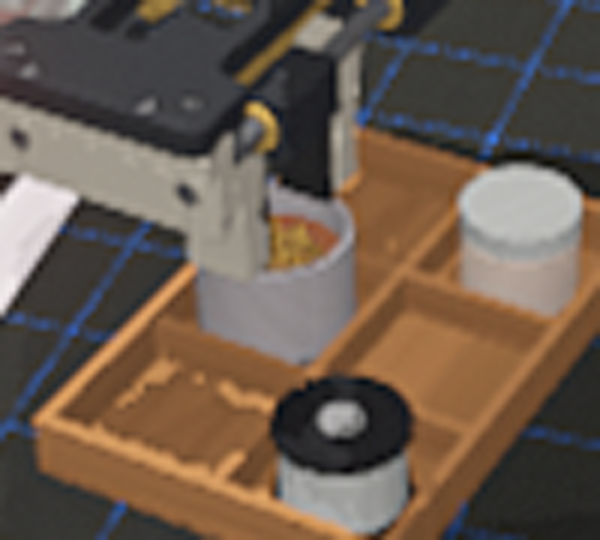

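```bash
python3 - <<'E'
from h import *
f=pickle.load(open("w7.pkl","rb"))
cv2.imwrite("pics/w7z.png",cv2.resize(f["img"][190:360,190:370],None,fx=4,fy=3.5,interpolation=cv2.INTER_CUBIC)[:,:,::-1])
W=cloud(f)
T=f["tool_from_camera"]
for r in(225,235,255,265,318,325,340):
    print(r,[ (c,(W[r,c]*1000).round(0).tolist()) for c in(205,222,232,237,245,279,315,325,332,345)])
print(ray(f,279,216,.048),ray(f,279,318,.048),ray(f,230,260,.048),ray(f,330,260,.048))
E
```

```text
225 [(205, [624.0, -8.0, 4.0]), (222, [621.0, 5.0, 21.0]), (232, [626.0, 7.0, 4.0]), (237, [621.0, 14.0, 24.0]), (245, [616.0, 21.0, 46.0]), (279, [621.0, 36.0, 38.0]), (315, [622.0, 52.0, 44.0]), (325, [635.0, 60.0, 4.0]), (332, [631.0, 62.0, 18.0]), (345, [637.0, 71.0, 4.0])]
235 [(205, [629.0, -9.0, 4.0]), (222, [627.0, 4.0, 18.0]), (232, [624.0, 11.0, 31.0]), (237, [619.0, 17.0, 48.0]), (245, [623.0, 18.0, 36.0]), (279, [624.0, 35.0, 43.0]), (315, [629.0, 52.0, 36.0]), (325, [628.0, 56.0, 43.0]), (332, [636.0, 61.0, 20.0]), (345, [643.0, 70.0, 4.0])]
255 [(205, [622.0, 4.0, 61.0]), (222, [623.0, 11.0, 60.0]), (232, [625.0, 14.0, 56.0]), (237, [626.0, 16.0, 56.0]), (245, [633.0, 17.0, 37.0]), (279, [635.0, 33.0, 39.0]), (315, [637.0, 50.0, 41.0]), (325, [632.0, 54.0, 57.0]), (332, [631.0, 56.0, 60.0]), (345, [632.0, 62.0, 60.0])]
265 [(205, [622.0, 6.0, 71.0]), (222, [624.0, 12.0, 70.0]), (232, [625.0, 16.0, 68.0]), (237, [630.0, 16.0, 57.0]), (245, [638.0, 16.0, 37.0]), (279, [641.0, 32.0, 38.0]), (315, [644.0, 49.0, 37.0]), (325, [632.0, 53.0, 66.0]), (332, [632.0, 55.0, 68.0]),
[... 312 characters left out ...]
25 [(205, [626.0, 12.0, 109.0]), (222, [635.0, 14.0, 95.0]), (232, [691.0, -6.0, 0.0]), (237, [691.0, -3.0, 1.0]), (245, [693.0, 1.0, -1.0]), (279, [696.0, 23.0, 1.0]), (315, [699.0, 45.0, 1.0]), (325, [701.0, 51.0, 1.0]), (332, [643.0, 50.0, 92.0]), (345, [643.0, 55.0, 94.0])]
340 [(205, [630.0, 12.0, 110.0]), (222, [641.0, 12.0, 95.0]), (232, [702.0, -9.0, -1.0]), (237, [702.0, -6.0, -0.0]), (245, [703.0, -1.0, 0.0]), (279, [706.0, 21.0, 2.0]), (315, [709.0, 43.0, 2.0]), (325, [711.0, 49.0, 1.0]), (332, [648.0, 50.0, 94.0]), (345, [648.0, 54.0, 96.0])]
[0.61355561 0.03681442 0.048     ] [0.66333686 0.02818769 0.048     ] [0.63029784 0.01119085 0.048     ] [0.63807611 0.05620842 0.048     ]
```

View pics/w7z.png

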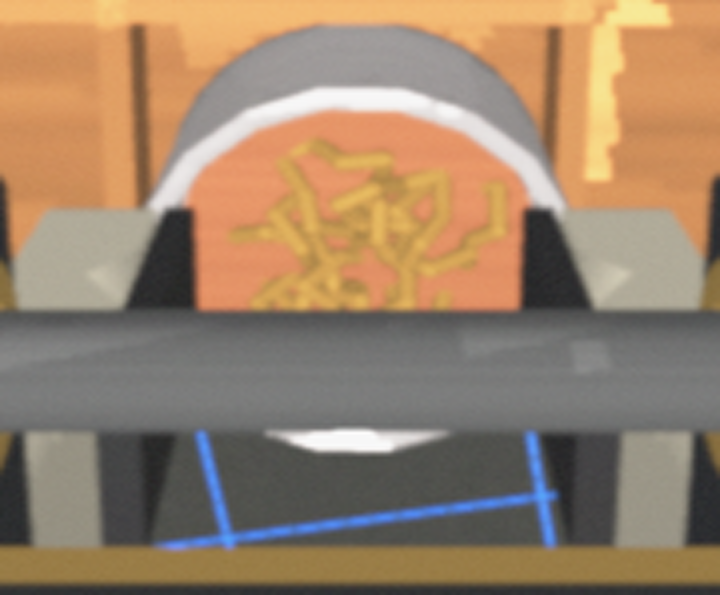

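```bash
python3 -m inch '.6 0 0 0 0 0 0;.6 0 0 0 0 0 0' ; python3 -m inch '.45 0 0 0 0 0 0;.45 0 0 0 0 0 0;.45 0 0 0 0 0 0;.4 0 0 0 0 0 0'; python3 -m inch '.3 0 0 0 0 0 0;.3 0 0 0 0 0 0;.3 0 0 0 0 0 0'
```

```text
t: 25.9
eef_pos: [0.6379, 0.0326, 0.027]
ee_rot: [-3.142, -0.0, 2.969]
force: [-0.0, 0.3, -0.1]
width: 0.0351
t: 26.3
eef_pos: [0.6379, 0.0326, 0.027]
ee_rot: [-3.142, -0.0, 2.969]
force: [0.5, 0.1, -0.5]
width: 0.0509
t: 26.6
eef_pos: [0.6379, 0.0326, 0.027]
ee_rot: [-3.142, -0.0, 2.969]
force: [-0.2, 0.1, -0.4]
width: 0.0608
```

```bash
python3 - <<'E'
from h import *
from station import arm
s=arm.get_state()
f=arm.grab_frame("side");W=cloud(f);g=wframe("w8");V=cloud(g)
R=Ro.from_euler('xyz',s["ee_rot"])
for n,C in(("side",W),("wrist",V)):
    P=R.inv().apply((C.reshape(-1,3)-s["eef_pos"]))
    # in tool frame, points in finger column, outside of pot
    for lo,hi in((.029,.05),(-.05,-.029)):
        m=(abs(P[:,0])<.015)&(P[:,1]>lo)&(P[:,1]<hi)&(P[:,2]<.02)
        print(n,lo,m.sum(),np.histogram(P[m,2]*1000,bins=[-80,-60,-50,-45,-40,-35,-30,-25,-20,-15,-10,-5,0,5,10,20]) )
print(s["eef_pos"],s["width"])
cv2.imwrite("pics/s8.png",cv2.resize(f["img"][180:270,200:300],None,fx=6,fy=6,interpolation=cv2.INTER_CUBIC)[:,:,::-1])
E
```

```text
side 0.029 818 (array([ 6,  8, 22, 30, 26, 33, 25,  8,  0,  0,  0,  0,  0, 25, 50]), array([-80, -60, -50, -45, -40, -35, -30, -25, -20, -15, -10,  -5,   0,
         5,  10,  20]))
side -0.05 222 (array([59, 30, 12, 15, 19, 19, 19,  8,  1,  0,  0,  0,  0,  3,  3]), array([-80, -60, -50, -45, -40, -35, -30, -25, -20, -15, -10,  -5,   0,
         5,  10,  20]))
wrist 0.029 3292 (array([943, 350, 216, 304, 235, 217, 193,  61,   0,   0,   0,   0,   0,
       104,   0]), array([-80, -60, -50, -45, -40, -35, -30, -25, -20, -15, -10,  -5,   0,
         5,  10,  20]))
wrist -0.05 4118 (array([1033,  343,  216,  300,  236,  220,  192,   58,    0,    0,    0,
          0,    0,  405,   99]), array([-80, -60, -50, -45, -40, -35, -30, -25, -20, -15, -10,  -5,   0,
         5,  10,  20]))
[0.63787873 0.03259405 0.02704926] 0.06082103056187083
```

View pics/s8.png

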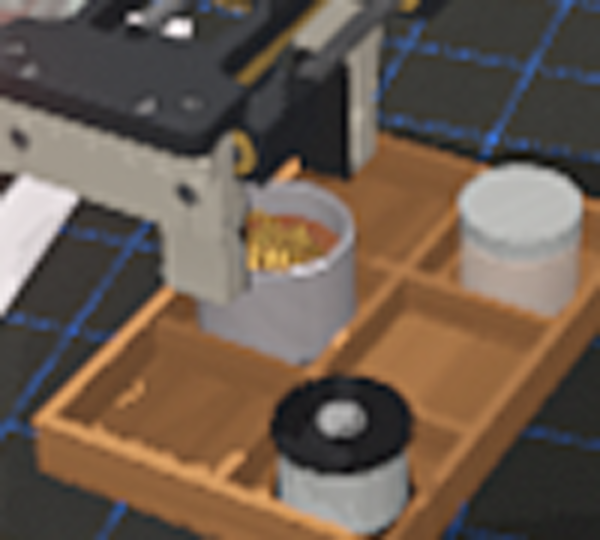

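The picture and both depth maps show the finger ends about 23 mm above the reported TCP. The pads were therefore just over the pot's rim and touched nothing. I'll go 23 mm lower, to finger ends of about 27 mm, watching the force.

```bash
python3 -m inch '0 0 0 0 0 0 0; 0 0 0 .02 0 0 0; 0 0 0 .04 0 0 0; 0 0 0 .055 0 0 0; 0 0 0 .067 0 0 0; 0 0 0 .075 0 0 0; 0 0 0 .075 0 0 0; 0 0 0 .075 0 0 0'
python3 - <<'E'
from h import *
from station import arm
go([.6378,.033,.004],2.966)
f=arm.grab_frame("side");cv2.imwrite("pics/s9.png",cv2.resize(f["img"][180:270,200:300],None,fx=6,fy=6,interpolation=cv2.INTER_CUBIC)[:,:,::-1])
E
```

```text
t: 27.5
eef_pos: [0.6379, 0.0326, 0.0046]
ee_rot: [-3.142, -0.0, 2.969]
force: [-0.2, 0.1, -0.5]
width: 0.0877
t 27.50 pos [0.6379 0.0326 0.0046] rot [-3.142 -0.     2.969] w 0.0877 F [-0.2  0.1 -0.5] q6 -2.10
to [0.6378 0.033  0.004 ] shift [0.0007 0.0012 0.0019] turn [-0.0001 -0.      0.0033] mm [0.2 0.4 0.6]
```

View pics/s9.png

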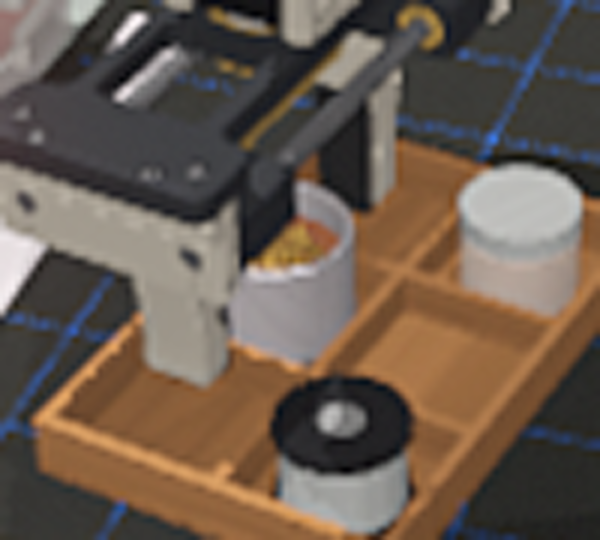

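```bash
python3 -m inch '.1 0 0 0 0 0 0; .2 0 0 0 0 0 0;.3 0 0 0 0 0 0; .4 0 0 0 0 0 0;.5 0 0 0 0 0 0; .6 0 0 0 0 0 0; .6 0 0 0 0 0 0; .6 0 0 0 0 0 0'
python3 - <<'E'
from h import *
go([.480,-.302,.15],-2.95)
E
```

```text
t: 28.35
eef_pos: [0.6379, 0.0326, 0.0046]
ee_rot: [3.142, 0.0, 2.969]
force: [-0.1, -0.3, 1.1]
width: 0.0503
t 28.35 pos [0.6379 0.0326 0.0046] rot [3.142 0.    2.969] w 0.0503 F [-0.1 -0.3  1.1] q6 -2.10
to [ 0.48  -0.302  0.15 ] shift [ 0.3274 -1.1891 -0.4846] turn [ 0.000e+00  1.000e-04 -3.474e-01] mm [  98.2 -356.7 -145.4]
```

```bash
python3 -m inch '.6 0 0 -.02 0 0 0; .6 0 0 -.06 0 0 0; .6 0 0 -.13 0 0 0; .6 0 0 -.22 0 0 0; .6 0.01 0 -.31 0 0 0; .6 .04 -.02 -.39 0 0 0; .6 .09 -.06 -.45 0 0 0; .6 .15 -.13 -.49 0 0 0; .6 .21 -.22 -.5 0 0 0; .6 .27 -.32 -.5 0 0 0; .6 .31 -.42 -.5 0 0 0; .6 .327 -.52 -.5 0 0 0'
python3 - <<'E'
from h import *
go([.480,-.302,.15],-2.95)
E
```

```text
t: 29.55
eef_pos: [0.5132, -0.105, 0.156]
ee_rot: [3.141, 0.001, 2.97]
force: [1.5, -0.5, -0.5]
width: 0.0507
t 29.55 pos [ 0.5132 -0.105   0.156 ] rot [3.141e+00 1.000e-03 2.970e+00] w 0.0507 F [ 1.5 -0.5 -0.5] q6 -1.92
to [ 0.48  -0.302  0.15 ] shift [-0.003  -0.6659  0.0196] turn [ 0.0004  0.0015 -0.3469] mm [  -0.9 -199.8    5.9]
```

```bash
python3 -m inch '.6 0 -.09 0 0 0 -.03; .6 0 -.18 0 0 0 -.08; .6 0 -.28 0 0 0 -.14; .6 0 -.37 0 0 0 -.2; .6 0 -.46 0 0 0 -.26; .6 0 -.54 0 0 0 -.31; .6 0 -.61 0 0 0 -.347; .6 0 -.65 0 0 0 -.347; .6 0 -.669 0 0 0 -.347; .6 0 -.669 0 0 0 -.347;.6 0 -.669 0 0 0 -.347'
python3 - <<'E'
from h import *
go([.480,-.302,.0106],-2.95)
from station import arm
g=wframe("w10")
f=arm.grab_frame("side");cv2.imwrite("pics/s10.png",cv2.resize(f["img"][40:220,230:410],None,fx=4,fy=3.3,interpolation=cv2.INTER_CUBIC)[:,:,::-1])
E
```

```text
t: 30.65
eef_pos: [0.4802, -0.3015, 0.1547]
ee_rot: [3.142, 0.0, -2.951]
force: [-0.4, -0.9, -1.4]
width: 0.0503
t 30.65 pos [ 0.4802 -0.3015  0.1547] rot [ 3.142  0.    -2.951] w 0.0503 F [-0.4 -0.9 -1.4] q6 -1.16
to [ 0.48   -0.302   0.0106] shift [ 0.0011 -0.0016  0.4804] turn [ 0.0001  0.0002 -0.0008] mm [  0.3  -0.5 144.1]
```

View pics/s10.png

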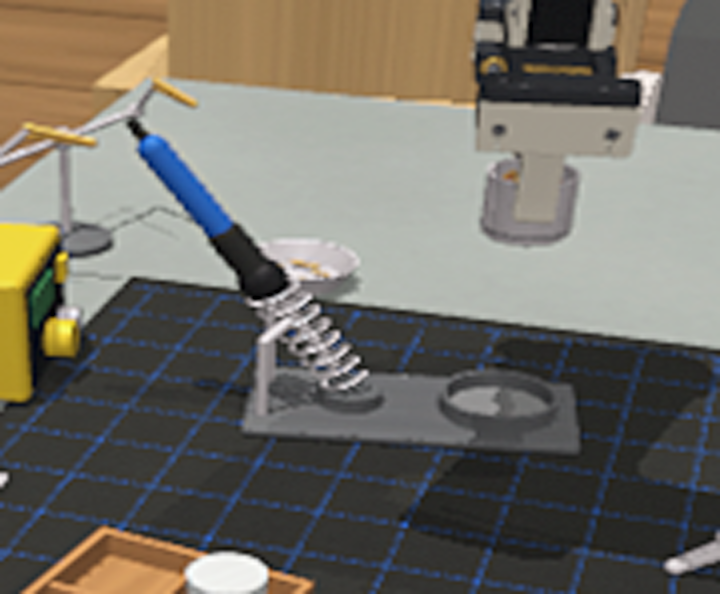

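View pics/w10.png

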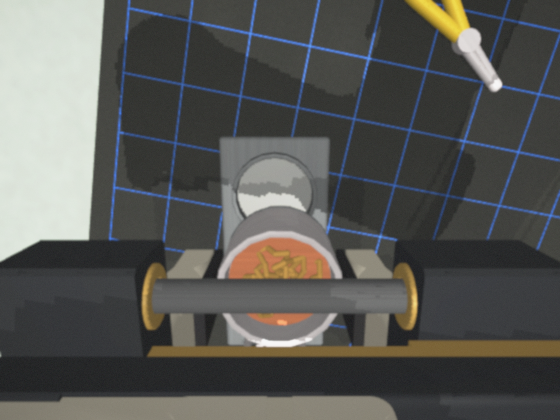

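```bash
python3 - <<'E'
from h import *
f=pickle.load(open("w10.pkl","rb"))
l,r,t=[ray(f,*p,.024)[:2] for p in((235,190),(314,190),(275,152.5))]
print(l,r,np.linalg.norm(l-r));ax=np.array([np.cos(.19),np.sin(.19)]);print("centre from top",t+ax*.037,"mid lr",(l+r)/2)
g=f["img"][150:205,215:335];cv2.imwrite("pics/w10z.png",cv2.resize(g,None,fx=6,fy=6,interpolation=cv2.INTER_CUBIC)[:,:,::-1])
# pot lateral check: rim extremes at its present height
h=.1547+.044
a,b=[ray(f,*p,h-.0006)[:2] for p in((218,275),(342,275))];print("pot",(a+b)/2,np.linalg.norm(a-b))
E
```

```text
[ 0.4819171  -0.33945113] [ 0.4691364  -0.27360669] 0.06707337151579303
centre from top [ 0.48073615 -0.30504884] mid lr [ 0.47552675 -0.30652891]
pot [ 0.47358762 -0.3023805 ] 0.04917792887791912
```

View pics/w10z.png

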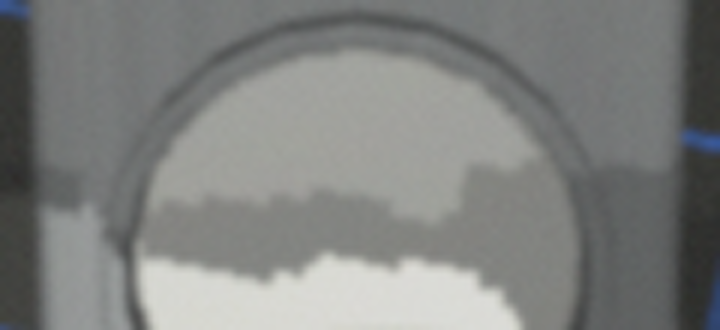

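```bash
python3 -m inch '.6 0 -.005 .03 0 0 0; .6 0 -.005 .09 0 0 0; .6 0 -.005 .18 0 0 0; .6 0 -.005 .27 0 0 0; .6 0 -.005 .34 0 0 0; .6 0 -.005 .385 0 0 0; .6 0 -.005 .4 0 0 0; .6 0 -.005 .4 0 0 0'
python3 - <<'E'
from h import *
go([.480,-.303,.0106],-2.95)
from station import arm
f=arm.grab_frame("side");cv2.imwrite("pics/s11.png",cv2.resize(f["img"][100:200,270:400],None,fx=5,fy=5,interpolation=cv2.INTER_CUBIC)[:,:,::-1])
E
```

```text
t: 31.55
eef_pos: [0.48, -0.3031, 0.0337]
ee_rot: [3.141, -0.002, -2.95]
force: [-0.0, -1.0, -0.9]
width: 0.0503
t 31.55 pos [ 0.48   -0.3031  0.0337] rot [ 3.141e+00 -2.000e-03 -2.950e+00] w 0.0503 F [-0.  -1.  -0.9] q6 -1.16
to [ 0.48   -0.303   0.0106] shift [-0.0002  0.0004  0.077 ] turn [ 0.0006 -0.0015 -0.0001] mm [-0.1  0.1 23.1]
```

View pics/s11.png

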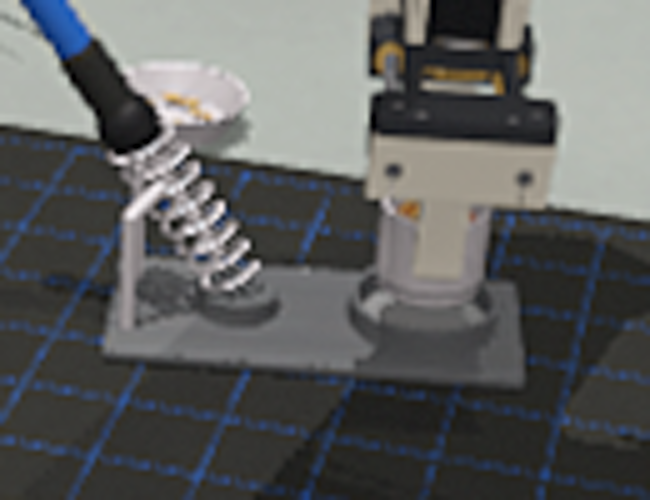

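```bash
python3 - <<'E'
from h import *
from station import arm
f=arm.grab_frame("side");W=cloud(f).reshape(-1,3)
# project on camera right axis to compare centres: points of pot and of ring
e=f["extrinsics"][0,:3]
for n,lo,hi in(("pot",.036,.052),("ring",.0185,.0245)):
    m=(W[:,2]>lo)&(W[:,2]<hi)&(np.hypot(W[:,0]-.48,W[:,1]+.303)<.046)
    p=W[m]@e; print(n,m.sum(),p.min(),p.max(),(p.min()+p.max())/2,W[m].min(0),W[m].max(0))
E
```

```text
pot 112 -0.3937106229980991 -0.34289378045558494 -0.368302201726842 [ 0.45493893 -0.30218377  0.03601948] [ 0.50635074 -0.27205143  0.05171039]
ring 92 -0.403962852542228 -0.3320147869311433 -0.3679888197366856 [ 0.4446593  -0.32835065  0.01857105] [ 0.51734855 -0.26552169  0.0241684 ]
```

```bash
python3 -m inch '.6 0 0 .02 0 0 0; .6 0 0 .04 0 0 0; .6 0 0 .058 0 0 0; .6 0 0 .07 0 0 0; .6 0 0 .0745 0 0 0; .6 0 0 .0745 0 0 0; .6 0 0 .0745 0 0 0'
```

```text
t: 32.35
eef_pos: [0.4805, -0.3035, 0.0123]
ee_rot: [-3.142, 0.0, -2.95]
force: [-0.3, -1.0, -1.3]
width: 0.0506
```

```bash
python3 -m inch '.6 0 0 .004 0 0 0; .6 0 0 .005 0 0 0; .5 0 0 .005 0 0 0; .4 0 0 .005 0 0 0; .3 0 0 .005 0 0 0; .2 0 0 .005 0 0 0; .1 0 0 .005 0 0 0; 0 0 0 .005 0 0 0; 0 0 0 .005 0 0 0; 0 0 0 .005 0 0 0'
python3 -m inch '0 0 0 -.05 0 0 0; 0 0 0 -.14 0 0 0; 0 0 0 -.26 0 0 0; 0 0 0 -.4 0 0 0; 0 0 0 -.5 0 0 0; 0 .08 .08 -.5 0 0 0; 0 .15 .2 -.5 0 0 .06; 0 .2 .33 -.5 0 0 .12; 0 .2 .46 -.5 0 0 .2; 0 .2 .6 -.5 0 0 .28; 0 .2 .7 -.5 0 0 .347; 0 .2 .7 -.5 0 0 .347'
python3 - <<'E'
from h import *
from station import arm
f=arm.grab_frame("side");cv2.imwrite("pics/s12.png",cv2.resize(f["img"][100:200,270:400],None,fx=5,fy=5,interpolation=cv2.INTER_CUBIC)[:,:,::-1])
go([.5645,.3228,.19],2.969)
f=arm.grab_frame("top");cv2.imwrite("pics/t12.png",cv2.resize(f["img"][160:290,370:470],None,fx=5,fy=4.5,interpolation=cv2.INTER_CUBIC)[:,:,::-1])
E
```

```text
t: 33.35
eef_pos: [0.4804, -0.3035, 0.0107]
ee_rot: [-3.142, 0.0, -2.95]
force: [-0.5, -0.0, 0.5]
width: 0.0871
t: 34.55
eef_pos: [0.381, -0.1063, 0.1612]
ee_rot: [3.14, 0.001, 2.97]
force: [0.0, -0.1, 0.5]
width: 0.0879
t 34.60 pos [ 0.3816 -0.1073  0.1612] rot [3.141e+00 1.000e-03 2.973e+00] w 0.0877 F [ 0.2 -0.2  0.2] q6 -1.97
to [0.5645 0.3228 0.19  ] shift [-0.3605  1.5159 -0.0944] turn [0.0007 0.0014 0.0037] mm [-108.2  454.8  -28.3]
```

View pics/s12.png

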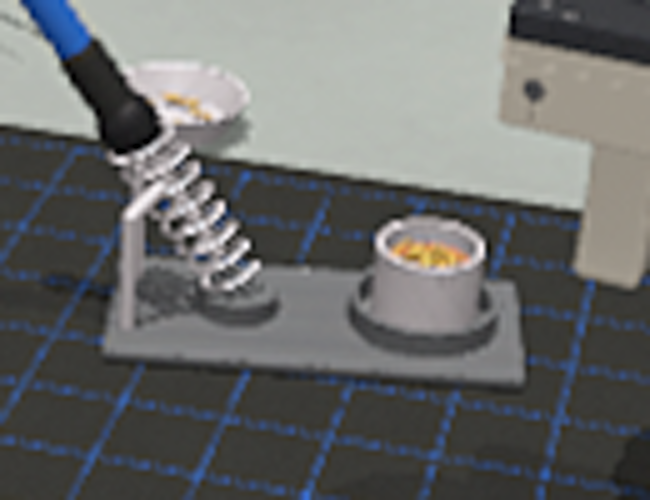

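View pics/t12.png

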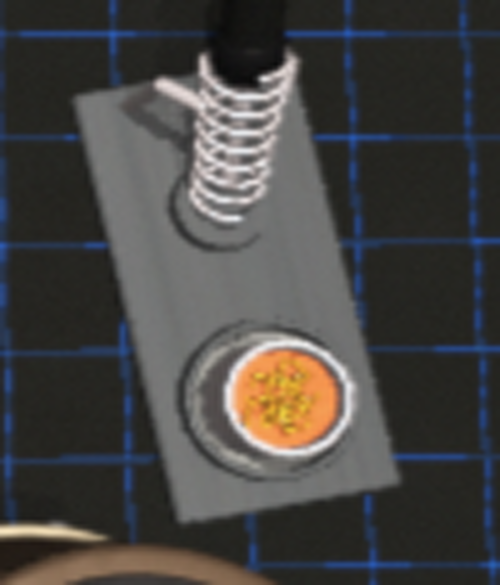

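The pot sits in the cup, upright inside the ring at (427,310) in the crop. Next I'll return the tin, picking it up at its recorded tray pose but with the fingers 10 mm lower.

```bash
python3 -m inch '0 -.02 .08 -.02 0 0 0; 0 -.06 .2 -.05 0 0 0; 0 -.1 .35 -.1 0 0 0; 0 -.14 .5 -.1 0 0 0; 0 -.18 .65 -.1 0 0 0; 0 -.21 .8 -.1 0 0 0; 0 -.23 .92 -.1 0 0 0; 0 -.24 1 -.1 0 0 0; 0 -.24 1 -.1 0 0 0'
python3 - <<'E'
from h import *
go([.5645,.3228,.0408],2.969)
E
```

```text
t: 35.55
eef_pos: [0.5052, 0.176, 0.1897]
ee_rot: [-3.14, -0.001, 2.971]
force: [-0.5, -0.8, 0.1]
width: 0.0875
t 35.55 pos [0.5052 0.176  0.1897] rot [-3.140e+00 -1.000e-03  2.971e+00] w 0.0875 F [-0.5 -0.8  0.1] q6 -2.44
to [0.5645 0.3228 0.0408] shift [-0.1119  0.5165  0.4957] turn [-0.0011 -0.0008  0.0015] mm [-33.6 154.9 148.7]
```

```bash
python3 -m inch '0 -.03 .1 0 0 0 0; 0 -.06 .25 0 0 0 0; 0 -.09 .38 0 0 0 0; 0 -.11 .47 0.05 0 0 0; 0 -.112 .51 .15 0 0 0; 0 -.112 .515 .24 0 0 0.001; 0 -.112 .515 .24 0 0 .001; 0 -.112 .515 .24 0 0 .001'
python3 - <<'E'
from h import *
go([.5645,.3228,.0408],2.969)
E
```

```text
t: 36.35
eef_pos: [0.564, 0.3196, 0.1189]
ee_rot: [-3.14, -0.0, 2.968]
force: [-0.1, -0.7, 2.2]
width: 0.0877
t 36.35 pos [0.564  0.3196 0.1189] rot [-3.14  -0.     2.968] w 0.0877 F [-0.1 -0.7  2.2] q6 -2.56
to [0.5645 0.3228 0.0408] shift [0.     0.0112 0.2603] turn [-0.0014 -0.0003 -0.0012] mm [ 0.   3.3 78.1]
```

```bash
python3 -m inch '0 0 .005 .03 0 0 0; 0 0 .009 .09 0 0 0; 0 0 .009 .16 0 0 0; 0 0 .009 .22 0 0 0; 0 0 .009 .25 0 0 0; 0 0 .009 .26 0 0 0; 0 0 .009 .26 0 0 0; 0 0 .009 .26 0 0 0'
python3 - <<'E'
from h import *
go([.5645,.3228,.0408],2.969)
E
```

```text
t: 37.15
eef_pos: [0.5647, 0.3241, 0.0419]
ee_rot: [3.14, 0.001, 2.968]
force: [0.2, 0.6, 0.2]
width: 0.0876
t 37.15 pos [0.5647 0.3241 0.0419] rot [3.140e+00 1.000e-03 2.968e+00] w 0.0876 F [0.2 0.6 0.2] q6 -2.56
to [0.5645 0.3228 0.0408] shift [-0.0002 -0.0044  0.0037] turn [ 0.0013  0.0011 -0.0006] mm [-0.1 -1.3  1.1]
```

```bash
python3 -m inch '0 0 -.004 .002 0 0 0; .2 0 -.004 .002 0 0 0; .3 0 -.004 .002 0 0 0; .4 0 -.004 .002 0 0 0; .5 0 -.004 .002 0 0 0; .6 0 -.004 .002 0 0 0; .7 0 -.004 .002 0 0 0; .8 0 -.004 .002 0 0 0; .8 0 -.004 .002 0 0 0; .8 0 -.004 .002 0 0 0'
python3 - <<'E'
from h import *
go([.6498,.0905,.0416],2.969)
E
```

```text
t: 38.15
eef_pos: [0.5637, 0.3225, 0.0401]
ee_rot: [-3.142, -0.0, 2.968]
force: [-0.8, 0.3, -0.0]
width: 0.0304
t 38.15 pos [0.5637 0.3225 0.0401] rot [-3.142 -0.     2.968] w 0.0304 F [-0.8  0.3 -0. ] q6 -2.56
to [0.6498 0.0905 0.0416] shift [-0.4159 -0.7122 -0.0051] turn [-0.     -0.0001 -0.0007] mm [-124.8 -213.7   -1.5]
```

```bash
python3 -m inch '.8 0 0 -.02 0 0 0; .8 0 0 -.06 0 0 0; .8 0 0 -.13 0 0 0; .8 0 0 -.22 0 0 0; .8 0 0 -.29 0 0 0; .8 0 -.01 -.34 0 0 0; .8 -.02 -.05 -.37 0 0 0; .8 -.06 -.11 -.38 0 0 0; .8 -.12 -.21 -.38 0 0 0; .8 -.18 -.32 -.38 0 0 0; .8 -.24 -.42 -.38 0 0 0; .8 -.3 -.52 -.38 0 0 0'
python3 -m inch '.8 -.05 -.09 0 0 0 0; .8 -.09 -.155 0 0 0 0; .8 -.108 -.185 .01 0 0 0; .8 -.113 -.193 .05 0 0 0; .8 -.113 -.193 .12 0 0 0; .8 -.113 -.193 .19 0 0 0; .8 -.113 -.193 .25 0 0 0; .8 -.113 -.193 .28 0 0 0; .8 -.113 -.193 .28 0 0 0; .8 -.113 -.193 .28 0 0 0'
python3 - <<'E'
from h import *
go([.6490,.0902,.0414],2.969)
from station import arm
f=arm.grab_frame("side");cv2.imwrite("pics/s13.png",cv2.resize(f["img"][120:300,160:340],None,fx=4,fy=3.3)[:,:,::-1])
E
```

```text
t: 39.35
eef_pos: [0.6254, 0.151, 0.1538]
ee_rot: [-3.141, -0.001, 2.968]
force: [0.5, 0.6, -1.8]
width: 0.0302
t: 40.35
eef_pos: [0.6492, 0.0908, 0.0704]
ee_rot: [-3.142, 0.0, 2.969]
force: [0.1, 1.1, -1.1]
width: 0.03
t 40.35 pos [0.6492 0.0908 0.0704] rot [-3.142  0.     2.969] w 0.0300 F [ 0.1  1.1 -1.1] q6 -2.18
to [0.649  0.0902 0.0414] shift [ 0.0002 -0.0022  0.0967] turn [-0.0001  0.0003  0.    ] mm [ 0.1 -0.7 29. ]
```

View pics/s13.png

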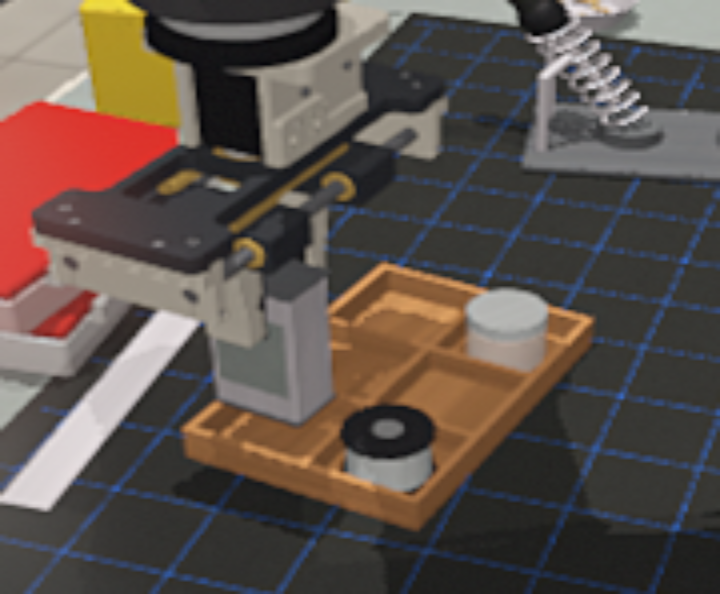

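Aligned above its compartment. I'll lower it.

```bash
python3 -m inch '.8 0 -.001 .02 0 0 0; .8 0 -.001 .045 0 0 0; .8 0 -.001 .07 0 0 0; .8 0 -.001 .087 0 0 0; .8 0 -.001 .094 0 0 0; .8 0 -.001 .096 0 0 0; .8 0 -.001 .096 0 0 0;.8 0 -.001 .096 0 0 0'
```

```text
t: 41.2
eef_pos: [0.649, 0.0901, 0.0415]
ee_rot: [3.141, 0.0, 2.968]
force: [0.1, -0.3, -2.0]
width: 0.0303
```

```bash
python3 -m inch '.8 0 0 .001 0 0 0; .7 0 0 .001 0 0 0; .6 0 0 .001 0 0 0; .5 0 0 .001 0 0 0; .4 0 0 .001 0 0 0; .2 0 0 .001 0 0 0; 0 0 0 .001 0 0 0; 0 0 0 .001 0 0 0'
python3 -m inch '0 0 0 -.05 0 0 0; 0 0 0 -.15 0 0 0; 0 0 0 -.28 0 0 0; 0 0 0 -.4 0 0 0; 0 0.02 .05 -.48 0 0 0; 0 .08 .15 -.48 0 0 0; 0 .16 .27 -.48 0 0 0; 0 .24 .4 -.48 0 0 0; 0 .32 .54 -.48 0 0 0; 0 .4 .67 -.48 0 0 0; 0 .45 .75 -.48 0 0 0; 0 .45 .75 -.48 0 0 0'
python3 - <<'E'
from h import *
go([.4864,.3374,.0445],2.966)
from station import arm
f=arm.grab_frame("side");cv2.imwrite("pics/s14.png",f["img"][:,:,::-1])
E
```

```text
t: 42.0
eef_pos: [0.6489, 0.0901, 0.0411]
ee_rot: [3.142, 0.0, 2.968]
force: [0.2, -0.0, -0.5]
width: 0.0695
t: 43.2
eef_pos: [0.5534, 0.3384, 0.1862]
ee_rot: [3.14, 0.001, 2.972]
force: [0.6, -0.9, -0.4]
width: 0.0875
t 43.20 pos [0.5534 0.3384 0.1862] rot [3.140e+00 1.000e-03 2.972e+00] w 0.0875 F [ 0.6 -0.9 -0.4] q6 -2.59
to [0.4864 0.3374 0.0445] shift [ 0.2199 -0.0417  0.4721] turn [0.0011 0.0007 0.0058] mm [ 66.  -12.5 141.6]
```

View pics/s14.png

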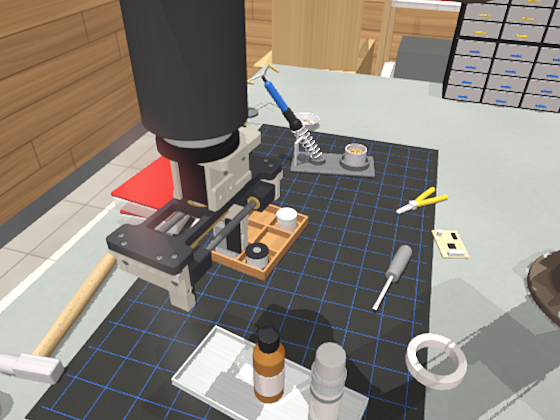

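```bash
python3 -m inch '0 .06 -.01 0 0 0 0; 0 .14 -.025 0 0 0 0; 0 .2 -.036 0.02 0 0 0; 0 .22 -.04 .08 0 0 .003; 0 .22 -.04 .15 0 0 .003; 0 .22 -.04 .19 0 0 .003; 0 .22 -.04 .19 0 0 .003;  0 .22 -.04 .19 0 0 .003'
python3 - <<'E'
from h import *
go([.4864,.3374,.0445],2.966)
E
```

```text
t: 44.05
eef_pos: [0.4883, 0.3343, 0.1287]
ee_rot: [-3.142, 0.0, 2.965]
force: [0.3, 1.0, 0.2]
width: 0.0878
t 44.05 pos [0.4883 0.3343 0.1287] rot [-3.142  0.     2.965] w 0.0878 F [0.3 1.  0.2] q6 -2.68
to [0.4864 0.3374 0.0445] shift [0.0083 0.0089 0.2805] turn [-0.      0.0005 -0.0013] mm [ 2.5  2.7 84.2]
```

```bash
python3 -m inch '0 .008 .009 .02 0 0 0; 0 .008 .009 .08 0 0 0; 0 .008 .009 .16 0 0 0; 0 .008 .009 .23 0 0 0; 0 .008 .009 .27 0 0 0; 0 .008 .009 .28 0 0 0; 0 .008 .009 .28 0 0 0; 0 .008 .009 .28 0 0 0'
python3 - <<'E'
from h import *
go([.4864,.3374,.0445],2.966)
E
```

```text
t: 44.85
eef_pos: [0.4863, 0.3383, 0.0451]
ee_rot: [3.14, 0.001, 2.965]
force: [0.0, 0.2, 0.2]
width: 0.0873
t 44.85 pos [0.4863 0.3383 0.0451] rot [3.140e+00 1.000e-03 2.965e+00] w 0.0873 F [0.  0.2 0.2] q6 -2.68
to [0.4864 0.3374 0.0445] shift [-0.0008 -0.0029  0.0019] turn [ 0.0013  0.0009 -0.0006] mm [-0.2 -0.9  0.6]
```

```bash
python3 -m inch '.1 0 -.001 0 0 0 0; .2 0 -.001 0 0 0 0; .3 0 -.001 0 0 0 0; .4 0 -.001 0 0 0 0; .5 0 -.001 0 0 0 0; .6 0 -.001 0 0 0 0; .7 0 -.001 0 0 0 0; .7 0 -.001 0 0 0 0; .7 0 -.001 0 0 0 0'
python3 - <<'E'
from h import *
go([.6248,-.0246,.0456],2.966)
E
```

```text
t: 45.75
eef_pos: [0.4857, 0.3372, 0.044]
ee_rot: [-3.141, -0.0, 2.965]
force: [-0.1, 0.1, 0.5]
width: 0.0413
t 45.75 pos [0.4857 0.3372 0.044 ] rot [-3.141 -0.     2.965] w 0.0413 F [-0.1  0.1  0.5] q6 -2.68
to [ 0.6248 -0.0246  0.0456] shift [-0.6684 -1.106  -0.0052] turn [-0.0002 -0.0001 -0.0009] mm [-200.5 -331.8   -1.6]
```

```bash
python3 -m inch '.7 0 0 -.02 0 0 0; .7 0 0 -.06 0 0 0; .7 0 0 -.13 0 0 0; .7 0 0 -.22 0 0 0; .7 0 0 -.31 0 0 0; .7 0 0 -.39 0 0 0; .7 -.01 -.02 -.45 0 0 0; .7 -.05 -.08 -.48 0 0 0; .7 -.11 -.17 -.49 0 0 0; .7 -.17 -.28 -.49 0 0 0; .7 -.24 -.39 -.49 0 0 0; .7 -.3 -.5 -.49 0 0 0'
python3 -m inch '.7 -.07 -.11 0 0 0 0; .7 -.14 -.22 0 0 0 0; .7 -.2 -.33 0 0 0 0; .7 -.26 -.43 0 0 0 0; .7 -.31 -.52 0 0 0 0; .7 -.345 -.575 0 0 0 0; .7 -.362 -.6 0 0 0 0; .7 -.366 -.606 .04 0 0 0; .7 -.366 -.606 .12 0 0 0; .7 -.366 -.606 .22 0 0 0; .7 -.366 -.606 .3 0 0 0; .7 -.366 -.606 .34 0 0 0'
python3 -m inch '.7 0 0 .02 0 0 0; .7 0 0 .03 0 0 0; .7 0 0 .03 0 0 0'
python3 - <<'E'
from h import *
go([.6241,-.0246,.0455],2.966)
from station import arm
f=arm.grab_frame("side");cv2.imwrite("pics/s15.png",cv2.resize(f["img"][120:300,160:340],None,fx=4,fy=3.3)[:,:,::-1])
E
```

```text
t: 46.95
eef_pos: [0.5484, 0.1726, 0.1922]
ee_rot: [3.141, 0.001, 2.966]
force: [1.0, -0.0, -1.9]
width: 0.0419
t: 48.15
eef_pos: [0.6222, -0.0235, 0.0862]
ee_rot: [-3.141, -0.004, 2.966]
force: [-0.0, -0.2, -1.7]
width: 0.0413
t: 48.45
eef_pos: [0.6246, -0.024, 0.0806]
ee_rot: [3.141, 0.001, 2.966]
force: [0.5, -0.0, -1.3]
width: 0.0415
t 48.45 pos [ 0.6246 -0.024   0.0806] rot [3.141e+00 1.000e-03 2.966e+00] w 0.0415 F [ 0.5 -0.  -1.3] q6 -2.02
to [ 0.6241 -0.0246  0.0455] shift [ 0.0013 -0.0022  0.1169] turn [ 0.0003  0.0008 -0.0004] mm [ 0.4 -0.7 35.1]
```

View pics/s15.png

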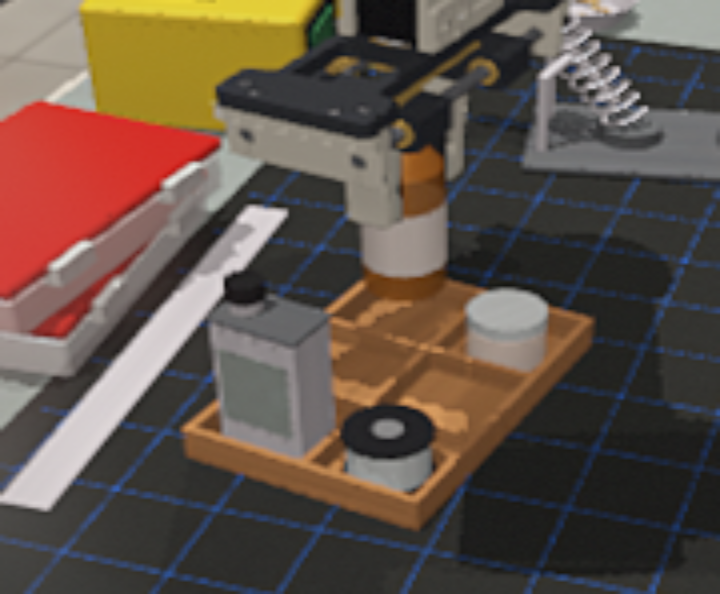

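```bash
python3 -m inch '.7 0 -.001 .02 0 0 0; .7 0 -.001 .05 0 0 0; .7 0 -.001 .08 0 0 0; .7 0 -.001 .1 0 0 0; .7 0 -.001 .111 0 0 0; .7 0 -.001 .115 0 0 0; .7 0 -.001 .115 0 0 0;.7 0 -.001 .115 0 0 0'
```

```text
t: 49.3
eef_pos: [0.6244, -0.0246, 0.0457]
ee_rot: [3.141, 0.001, 2.965]
force: [0.1, -0.5, -2.4]
width: 0.0411
```

```bash
python3 -m inch '.7 0 0 .001 0 0 0; .6 0 0 .001 0 0 0; .5 0 0 .001 0 0 0; .4 0 0 .001 0 0 0; .3 0 0 .001 0 0 0; .1 0 0 .001 0 0 0; 0 0 0 .001 0 0 0; 0 0 0 .001 0 0 0'
python3 -m inch '0 0 0 -.05 0 0 0; 0 0 0 -.15 0 0 0; 0 0 0 -.28 0 0 0; 0 0 0 -.4 0 0 0; 0 0.04 .05 -.48 0 0 0; 0 .12 .15 -.48 0 0 0; 0 .22 .27 -.48 0 0 0; 0 .32 .39 -.48 0 0 0; 0 .42 .51 -.48 0 0 0; 0 .52 .63 -.48 0 0 0; 0 .58 .7 -.48 0 0 0; 0 .58 .7 -.48 0 0 0'
python3 - <<'E'
from h import *
go([.4073,.3536,.13],2.966)
from station import arm
f=arm.grab_frame("side");cv2.imwrite("pics/s16.png",f["img"][:,:,::-1])
E
```

```text
t: 50.1
eef_pos: [0.6242, -0.0246, 0.0453]
ee_rot: [3.142, 0.0, 2.965]
force: [0.1, -0.5, 1.0]
width: 0.0781
t: 51.3
eef_pos: [0.4883, 0.2153, 0.1896]
ee_rot: [3.141, 0.0, 2.969]
force: [-0.5, -1.1, -0.3]
width: 0.0875
t 51.30 pos [0.4883 0.2153 0.1896] rot [3.141 0.    2.969] w 0.0875 F [-0.5 -1.1 -0.3] q6 -2.53
to [0.4073 0.3536 0.13  ] shift [0.3452 0.4076 0.1989] turn [0.0009 0.0003 0.0026] mm [103.6 122.3  59.7]
```

View pics/s16.png

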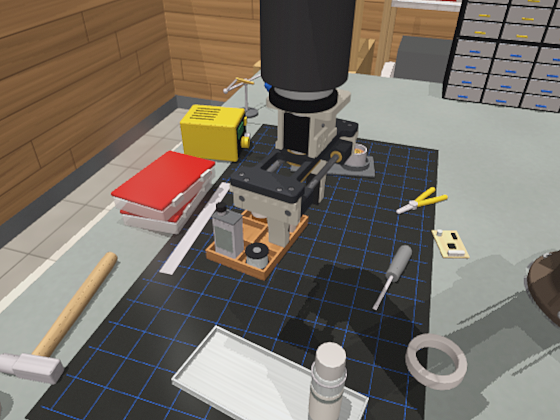

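```bash
python3 -m inch '0 .06 .07 0 0 0 0; 0 .15 .17 0 0 0 0; 0 .24 .28 0 0 0 0; 0 .31 .37 0 0 0 0; 0 .345 .405 .04 0 0 0; 0 .349 .412 .1 0 0 0.002; 0 .349 .412 .13 0 0 .002; 0 .349 .412 .13 0 0 .002; 0 .349 .412 .13 0 0 .002'
python3 - <<'E'
from h import *
go([.4073,.3536,.06],2.966)
E
```

```text
t: 52.25
eef_pos: [0.4089, 0.352, 0.1503]
ee_rot: [-3.141, 0.0, 2.962]
force: [-0.3, 0.3, -0.3]
width: 0.0875
t 52.25 pos [0.4089 0.352  0.1503] rot [-3.141  0.     2.962] w 0.0875 F [-0.3  0.3 -0.3] q6 -2.82
to [0.4073 0.3536 0.06  ] shift [0.0064 0.0046 0.3011] turn [-0.0005  0.0002 -0.0037] mm [ 1.9  1.4 90.3]
```

```bash
python3 -m inch '0 .004 .003 .03 0 0 -.002; 0 .004 .003 .1 0 0 -.002; 0 .004 .003 .18 0 0 -.002; 0 .004 .003 .25 0 0 -.002; 0 .004 .003 .29 0 0 -.002; 0 .004 .003 .3 0 0 -.002; 0 .004 .003 .3 0 0 -.002; 0 .004 .003 .3 0 0 -.002'
python3 - <<'E'
from h import *
go([.4073,.3536,.06],2.966)
E
```

```text
t: 53.05
eef_pos: [0.4078, 0.3544, 0.0612]
ee_rot: [3.14, 0.001, 2.965]
force: [0.6, -0.6, -0.0]
width: 0.0877
t 53.05 pos [0.4078 0.3544 0.0612] rot [3.140e+00 1.000e-03 2.965e+00] w 0.0877 F [ 0.6 -0.6 -0. ] q6 -2.83
to [0.4073 0.3536 0.06  ] shift [ 0.001  -0.0029  0.0039] turn [ 0.0014  0.0007 -0.0007] mm [ 0.3 -0.9  1.2]
```

```bash
python3 -m inch '.1 0 -.001 0 0 0 0; .2 0 -.001 0 0 0 0; .3 0 -.001 0 0 0 0; .4 0 -.001 0 0 0 0; .5 0 -.001 0 0 0 0; .6 0 -.001 0 0 0 0; .7 0 -.001 0 0 0 0; .7 0 -.001 0 0 0 0; .7 0 -.001 0 0 0 0'
python3 - <<'E'
from h import *
go([.5777,.043,.0608],2.966)
E
```

```text
t: 53.95
eef_pos: [0.4072, 0.3533, 0.0602]
ee_rot: [-3.141, -0.0, 2.965]
force: [-0.3, -1.2, 0.4]
width: 0.0397
t 53.95 pos [0.4072 0.3533 0.0602] rot [-3.141 -0.     2.965] w 0.0397 F [-0.3 -1.2  0.4] q6 -2.83
to [0.5777 0.043  0.0608] shift [-0.7412 -0.9185 -0.0018] turn [-0.0003 -0.0001 -0.0009] mm [-222.4 -275.5   -0.6]
```

```bash
python3 -m inch '.7 0 0 -.02 0 0 0; .7 0 0 -.06 0 0 0; .7 0 0 -.13 0 0 0; .7 0 0 -.22 0 0 0; .7 0 0 -.31 0 0 0; .7 0 0 -.39 0 0 0; .7 -.01 -.01 -.45 0 0 0; .7 -.05 -.06 -.48 0 0 0; .7 -.12 -.15 -.49 0 0 0; .7 -.19 -.24 -.49 0 0 0; .7 -.27 -.34 -.49 0 0 0; .7 -.35 -.44 -.49 0 0 0'
python3 -m inch '.7 -.08 -.1 0 0 0 0; .7 -.16 -.2 0 0 0 0; .7 -.24 -.29 0 0 0 0; .7 -.31 -.38 0 0 0 0; .7 -.36 -.44 0 0 0 0; .7 -.385 -.472 0 0 0 0; .7 -.391 -.478 0.04 0 0 0; .7 -.391 -.478 .11 0 0 0; .7 -.391 -.478 .2 0 0 0; .7 -.391 -.478 .28 0 0 0; .7 -.391 -.478 .34 0 0 0; .7 -.391 -.478 .36 0 0 0'
python3 -m inch '.7 0 0 0 0 0 0; .7 0 0 0 0 0 0; .7 0 0 0 0 0 0'
python3 - <<'E'
from h import *
go([.5777,.043,.0612],2.966)
from station import arm
f=arm.grab_frame("side");cv2.imwrite("pics/s17.png",cv2.resize(f["img"][120:300,160:340],None,fx=4,fy=3.3)[:,:,::-1])
E
```

```text
t: 55.15
eef_pos: [0.4878, 0.2039, 0.2083]
ee_rot: [3.141, 0.001, 2.966]
force: [1.3, 1.3, -2.0]
width: 0.0395
t: 56.35
eef_pos: [0.5758, 0.0438, 0.0969]
ee_rot: [-3.14, -0.003, 2.966]
force: [0.0, -0.4, -2.6]
width: 0.0395
t: 56.65
eef_pos: [0.5784, 0.0438, 0.1004]
ee_rot: [3.141, 0.002, 2.966]
force: [0.6, -1.3, -2.4]
width: 0.0396
t 56.65 pos [0.5784 0.0438 0.1004] rot [3.141e+00 2.000e-03 2.966e+00] w 0.0396 F [ 0.6 -1.3 -2.4] q6 -2.16
to [0.5777 0.043  0.0612] shift [ 0.0022 -0.0033  0.1308] turn [ 0.001   0.0017 -0.0004] mm [ 0.7 -1.  39.2]
```

View pics/s17.png

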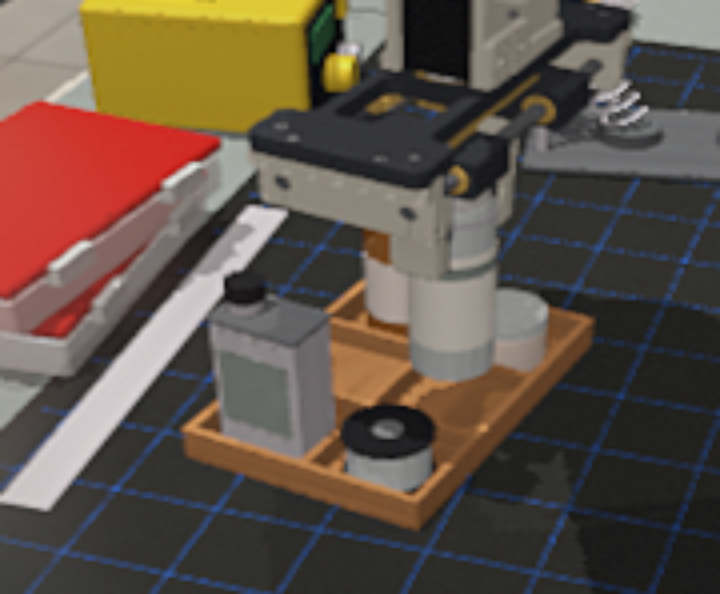

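```bash
python3 -m inch '.7 0 -.002 .02 0 0 0; .7 0 -.002 .05 0 0 0; .7 0 -.002 .08 0 0 0; .7 0 -.002 .105 0 0 0; .7 0 -.002 .12 0 0 0; .7 0 -.002 .125 0 0 0; .7 0 -.002 .126 0 0 0; .7 0 -.002 .126 0 0 0;.7 0 -.002 .126 0 0 0'
```

```text
t: 57.6
eef_pos: [0.5777, 0.0429, 0.0616]
ee_rot: [3.141, 0.0, 2.965]
force: [-0.3, -1.0, -3.3]
width: 0.0394
```

```bash
python3 -m inch '.7 0 0 .001 0 0 0; .7 0 0 .001 0 0 0; .6 0 0 .001 0 0 0; .5 0 0 .001 0 0 0; .4 0 0 .001 0 0 0; .3 0 0 .001 0 0 0; .1 0 0 .001 0 0 0; 0 0 0 .001 0 0 0; 0 0 0 .001 0 0 0'
python3 -m inch '0 0 0 -.05 0 0 0; 0 0 0 -.15 0 0 0; 0 0 0 -.28 0 0 0; 0 0 0 -.42 0 0 0; 0 0 0 -.55 0 0 0; 0 .1 0 -.65 0 0 0; 0 .25 0 -.7 0 0 0; 0 .4 0 -.7 0 0 0; 0 .5 0.1 -.7 0 0 0; 0 .5 0.25 -.7 0 0 0; 0 .5 .4 -.7 0 0 0; 0 .5 .55 -.7 0 0 0'
python3 -m inch '0 0 0.15 0 0 0 0; 0 0 .3 0 0 0 0; 0 0 .4 0 0 0 0; 0 0 .4 0 0 0 0;0 0 .4 0 0 0 0'
python3 - <<'E'
from h import *
from station import arm
f=arm.grab_frame("side");cv2.imwrite("pics/s18.png",f["img"][:,:,::-1])
g=arm.grab_frame("top");cv2.imwrite("pics/t18.png",g["img"][:,:,::-1])
cv2.imwrite("pics/t18z.png",cv2.resize(g["img"][140:235,195:320],None,fx=6,fy=6,interpolation=cv2.INTER_CUBIC)[:,:,::-1])
pickle.dump(dict(side=f,top=g),open("f18.pkl","wb"));go([.4,.2,.2])
E
```

```text
t: 58.5
eef_pos: [0.5777, 0.0428, 0.0612]
ee_rot: [3.142, 0.0, 2.965]
force: [0.6, -0.6, -0.4]
width: 0.0784
t: 59.7
eef_pos: [0.4586, 0.2333, 0.272]
ee_rot: [3.14, 0.001, 2.966]
force: [1.5, 0.2, 0.2]
width: 0.0876
t: 60.2
eef_pos: [0.4797, 0.3501, 0.2703]
ee_rot: [-3.14, -0.001, 2.966]
force: [-0.2, -1.1, 0.7]
width: 0.0876
t 60.30 pos [0.4798 0.3491 0.2711] rot [-3.141 -0.     2.965] w 0.0876 F [ 0.3 -0.1  0.4] q6 -2.71
to [0.4 0.2 0.2] shift [ 0.1746 -0.5358  0.2373] turn [0. 0. 0.] mm [  52.4 -160.7   71.2]
```

View pics/s18.png

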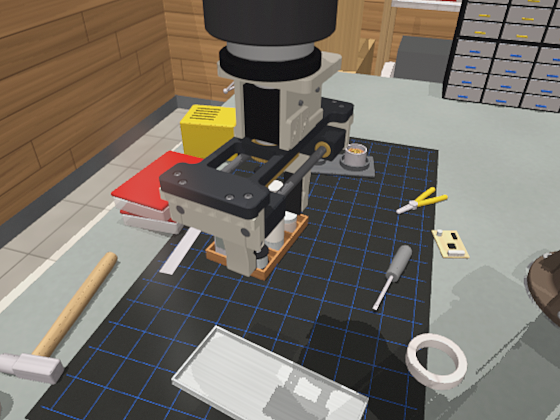

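View pics/t18z.png

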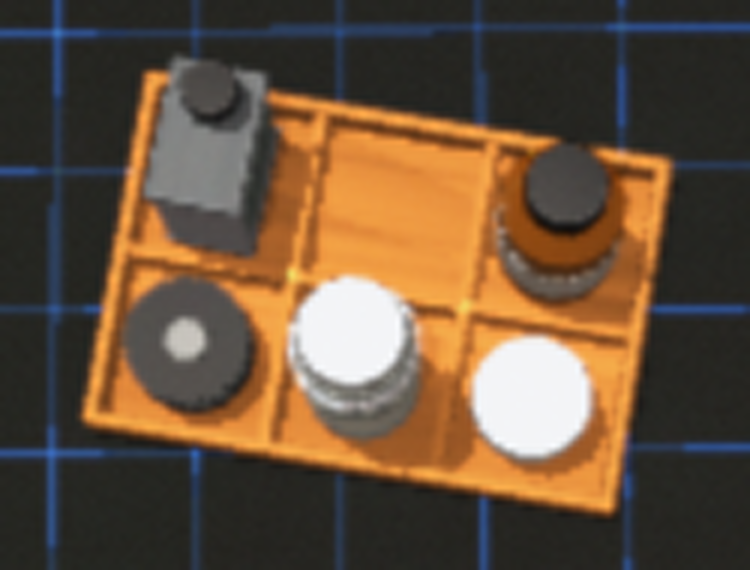

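```bash
python3 - <<'E'
from h import *
d=pickle.load(open("f18.pkl","rb"))
for n in d:
    W=cloud(d[n]).reshape(-1,3);m=(np.hypot(W[:,0]-.48,W[:,1]+.303)<.03)&(W[:,2]>.03)&(W[:,2]<.07);p=W[m]
    t=p[p[:,2]>.05];print(n,m.sum(),p.min(0).round(4),p.max(0).round(4),"rim mid",((t.min(0)+t.max(0))/2).round(4))
from station import arm
arm.job_done()
E
```

```text
side 334 [ 0.4545 -0.3278  0.03  ] [ 0.506  -0.2734  0.0538] rim mid [ 0.4796 -0.3007  0.0519]
top 592 [ 0.454  -0.3286  0.0304] [ 0.5057 -0.2767  0.0596] rim mid [ 0.4807 -0.3031  0.0548]
the job is handed in; nothing more can be done
```

I moved the spray can, amber bottle and oil tin onto the tray, then set the pot in the stand's cup. After that I put each container back, standing, in its own compartment: tin far left, bottle far right, can near middle. I handed the job in at about 60 s of the 136 s allowed, with the gripper open and well clear of everything.

**Last checks:**
- **Rack:** the final top view shows every container upright and looking as it did at the start. The reel and jar also look unmoved. In the last side view the gripper hid most of the rack.
- **Pot:** its rim is within about 2 mm of the cup's axis. The side camera puts the rim at about 54 mm, which matches the pot resting on the cup floor. The top camera's highest reading was 60 mm; it also read about 2 to 6 mm high earlier.

**What failed or disagreed:**
- **Finger length:** the finger ends turned out to be about 23 mm above the reported TCP. My first close on the pot missed because the fingers were just over its rim; I found this in the depth images and closed again lower down.
- **Grip height:** before I found that offset, I had moved the containers out holding them higher than planned. Nothing slipped, and I gripped them lower on the way back.
- **Camera agreement:** the views disagreed by 2 to 5 mm, within the clearances for each placement.

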